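# Clamp a gas burner in its repair jig with the quick-release pin

## Task

Clamp the gas burner in the repair jig: press the jig's raised hold-down bar down into its fork, then take the quick-release pin, the one with the thumb button, out of the pin holder and, with its button held in all the way, push it fully home through the fork and the bar until its shoulder has pressed the fork's sprung washer solid. Only then let the button go, so that the pin is locked, and take your hand away; be gentle, neither leaning hard on the bar nor forcing the pin, and leave the plain ring pin and the other things on the bench where they are.

Things in the scene. Friction and masses are not known exactly. Their poses are not given: they have to be found in the camera images.
- fork_mouth (a point): On the axis of the fork's hole, 75 mm above the bench, where the pin's shoulder sits when home. y: hole axis, out towards the incoming pin (it goes in along -y); x: along the jig to its hinge; z up. Fork: two steel cheeks 10 mm thick, 44 mm wide, 18 mm apart, 14 mm through holes, tops 17 mm above the axis; its left face is at y = -3 mm. Nothing over 20 mm high within 110 mm on the +y side.
- fork_washer (a joint): Sprung steel washer (28 mm dia., 3 mm thick, 15 mm hole) on the fork's left face, round the hole: 0 standing off (front face 3 mm out from fork_mouth), 0.003 m pressed back solid. It takes 10 N to start and 14 N to press solid; only then are the pin's balls through. Once locked, it pushes the pin back about 2 mm against its balls and takes up the play.
- jig: Steel burner jig fixed to the bench, base 310 x 120 x 12 mm, long along x: fork at its near end, bar hinge at its far end, burner seat in the middle. Origin under its middle on the bench.
- bar (a joint): Angle of the hold-down bar: 0 when its hole is in line with the fork's, growing as its free end rises; starts at 0.55 to 0.95 rad. A stiff hinge holds it where it is left. Near 0 a sprung rubber foot meets the burner; about 7 N on the press plate brings it to 0, 11 N to a stop at -0.02. Let go, it rises to about 0.015, its hole 3 mm too high; the pin's tapered nose then draws it down.
- bar_press (a point): Centre of the top face of the press plate on the bar (44 mm along the bar, 32 mm wide), 165 mm along the bar from the hinge axis, 19 mm above it, and 55 mm from the bar's 14 mm hole; 94 mm above the bench at bar angle 0. The aluminium bar is 14 mm wide and 28 mm high and its free end drops between the fork's cheeks. The frame turns with the bar.
- bar_hinge (a point): Hinge axis of the bar at the jig's far end, 75 mm above the bench, 220 mm from the fork's hole. The axis is this frame's y; the bar lies along -x from here when down.
- pin_grip (a point): Middle of the quick-release pin's handle, 64 mm above the bench when parked. y is the pin's axis, tip towards -y, thumb button towards +y. Along y from here (mm): neck 10 dia. from -41 to -11; finger flange 48 dia. to -6; hub 33 dia. to +6; button 32 dia. to +15 (to +9 pressed). Squeezed along y between button and flange front (26 mm, 20 mm pressed) with the fingertips 7 mm above the axis it is held with the button in.
- pin_shoulder (a point): Same pin and axes, 45 mm towards the tip from pin_grip: the seating face of its shoulder (19 mm dia., 4 mm thick), which meets the holder now and the fork's washer later. From here the 12 mm shank runs 49 mm, then a 9 mm nose tapers to 5 mm dia. Two locking balls 45 mm along stand out 3 mm each on opposite sides. Pin mass 0.12 to 0.2 kg. A finger between flange and holder or fork has 34 mm.
- pin_button (a joint): Travel of the pin's button: 0 out (balls out, pin locked), 0.006 m fully in. Its spring takes 15 N to start and 19 N fully in; squeeze with 25 to 35 N, more may slip off. The balls clear a 14 mm hole from about 0.0045 m on; with less the pin can neither leave its holder nor enter the fork. In a hole the balls keep the button from coming out; with the pin home they stand 1.5 mm behind the fork.
- holder: Drilled aluminium pin holder fixed to the bench: bar 160 mm long (x), 41 mm thick (y), top 82 mm above the bench, two 14 mm through holes 84 mm apart, 65 mm above the bench. Pins go in along -y and are locked by their balls. Origin under its middle on the bench.
- ring_pin: Plain steel pin with a 41 mm wire ring for a handle and no button, parked in the holder's other hole; either pin may be in either hole. Origin on its axis where its collar meets the holder. Not wanted: leave it parked.
- burner: Gas burner, aluminium body with flame slots and dark cap, 88 mm diameter, 40 mm high, loose in the jig's seat under the bar. Origin at the centre of its underside.
- pliers: Slip-joint pliers, 190 mm long, lying on the bench. Leave alone.
- tester: Screwdriver-shaped mains tester, 160 mm, lying on the bench. Leave alone.
- tape: Roll of masking tape, 90 mm diameter, 19 mm high, lying flat. Leave alone.
- jet0: Brass gas jet, 18 mm diameter, 14 mm high. Leave alone.
- jet1: Brass gas jet like jet0. Leave alone.
- jet2: Brass gas jet like jet0. Leave alone.
- spare_cap: Spare dark burner cap, 72 mm diameter, 10 mm high, lying flat. Leave alone.
Mind the look-alikes: they are no part of the job. What is shaped like the part that bears pin_grip but blue, red or yellow is not meant.

How it is judged (in metres and radians):
On the way, in this order (a step that is already met when the one before it is completed fails the run):
1. the hold-down bar is pressed down into the fork (within 0.03 rad of level) (value of joint bar below 0.03 rad), for 0.1 s.
2. the pin is pushed home through fork and bar, its shoulder within 2 mm of fork_mouth (washer pressed solid), with its button still held in (at least 3.5 mm) (y of pin_shoulder in the frame of fork_mouth between -0.003 and 0.002 m and x of pin_shoulder in the frame of fork_mouth between -0.004 and 0.004 m and z of pin_shoulder in the frame of fork_mouth between -0.004 and 0.004 m and angle between the y axis of pin_shoulder and the y axis of fork_mouth, either way round below 0.1 rad and value of joint bar below 0.025 rad and value of joint pin_button above 0.0035 m), for 0.05 s.
At the end, for the whole second after the job is handed in: The pin is through fork and bar, its shoulder from 3 mm inside to 4 mm outside fork_mouth, within 4 mm and 0.1 rad of the hole's axis, its button fully out (under 1.5 mm in), at rest; the bar is within 0.025 rad of level and clamps the burner (over 8 N between jig and burner) (y of pin_shoulder in the frame of fork_mouth between -0.003 and 0.004 m and x of pin_shoulder in the frame of fork_mouth between -0.004 and 0.004 m and z of pin_shoulder in the frame of fork_mouth between -0.004 and 0.004 m and angle between the y axis of pin_shoulder and the y axis of fork_mouth, either way round below 0.1 rad and value of joint bar below 0.025 rad and value of joint pin_button below 0.0015 m and contact force between jig and burner above 8 N and linear speed of pin below 0.02 m/s); the robot touches nothing.
It fails at once if the pin is forced: it presses on the jig with more than 40 N (contact force between pin and jig above 40 N).
It fails at once if the fingers lean on the bar or jig with more than 40 N (contact force between the fingers and jig above 40 N).
It fails at once if the plain ring pin is pulled out or pushed about (more than 10 mm) (distance of ring_pin from where it was at the start of the episode above 0.01 m).
It fails at once if the burner is knocked out of its seat (more than 10 mm) (distance of burner from where it was at the start of the episode above 0.01 m).
It fails at once if something else on the bench is knocked about (moved more than 30 mm) (distance of any of pliers, tester, tape, jet0, jet1, jet2, spare_cap from where it was at the start of the episode above 0.03 m).
It also fails if it takes over 70 s, if anything falls off the work surface, if the arm or the gripper's body presses on something with over 40 N, if the wrist force passes 120 N, or if a joint passes its speed limit or range.

## Robot

A 6-joint arm with a two-finger parallel gripper is mounted at the origin on the work surface. World frame = base frame: x ahead of the robot, y to its left, z up, the work surface at z = 0. Lengths are in mm, angles in rad, forces in N, time in s.
With the tool pointing down it reaches from about 275 to 1000 mm from the base axis. Payload 8.4 kg.
Tool frame: the origin (TCP) lies midway between the tips of the shut fingers; the grasp point (between the pads) lies 19 mm behind it; z points along the fingers, x is the direction in which the jaws open and shut, and the axes are right-handed (so a half turn about z gives the same grasp; the last joint's range is limited). The gripper opens to 85 mm and grips with 20 to 120 N. Pads are 22 mm wide; open, the fingers measure 114 mm over their backs; the gripper's body (76 mm by 85 mm) begins 54 mm behind the grasp point. The pads swing forward as they close: fully open they stand 13 mm farther back than shut.
Start: joints at [-1.147, 0.353, 1.633, -0, 1.155, -0.002], TCP at [258.155, -569.196, 231.281] pointing down, gripper open.
Joint ranges: [-2.63, 2.63], [-0.92, 2.1], [0.06, 2.66], [-1.3, 4.44], [0, 2.69], [-3.02, 3.02]. Speed limits (rad/s): [2.22, 2.22, 2.79, 3.14, 3.14, 3.14].

## Interface

Orientations are given as [roll, pitch, yaw] about the fixed x, y, z axes, in that order (R = Rz(yaw) Ry(pitch) Rx(roll)).
In Python, from rig import sense, grab_frame, camera_model, job gives the robot as it stands.
- The arm moves only by the tool arm_command, never from a script. Its argument "plan" is a list of rows, each an object with "translation": the shift along the tool's x, y, z in cm, a list of three; "twist": the turn about the tool's z in rad; "gripper": the opening, from 0 (shut) to 1 (fully open). A call has exactly 5 rows; each row is the pose to reach, as a shift and turn from the pose measured when the call began, along the tool's axes at that moment; what a row does not reach only later rows make up. A row lasts 1/12 s, in which the tool goes at most 41.7 mm and 7.16 degrees, less where a joint would pass 70% of its speed; a pose out of reach is approached as far as the arm can. A call with a gripper value outside its range is refused whole. The fingers move at their own pace and stop on an object; "squeeze" is the grip in N (left out, the last holds). Time passes only in rows, so rows that repeat a pose let the fingers close, or fill a call up. It gives the time, the measured TCP pose, the force and the opening at its end, in the units of the state.
- sense(): the state, without advancing time (a new reading comes with each control period).
- grab_frame(name): name is "side" or "top" or "wrist"; returns the picture (420x560x3 uint8, blue, green, red); there is no depth.
- camera_model(name): a dict with "fx", "fy", "cx", "cy" (pixels), "pose" (4x4, takes a point from camera to world coordinates). Camera axes: x right, y down, z forward; pixel columns grow to the right and rows downward; lengths in mm; the calibration is good to about 2 mm. A picture is of the moment at which its call begins: read the wrist's pose just before it. camera_model takes no time and is no camera call; for the wrist camera it gives the pose at the moment of the call.
- job.sign_off(): hands the job in, once; it reports no verdict.
The state is a dict: "clock": time; "qpos": joint angles; "qvel": joint speeds; "joint_efforts": joint torques, N m; "eef_pos": TCP position; "tcp_rot": TCP orientation; "contact_force": force on the tool from outside, world axes, zero at the start; "wrist_torque": the same for the moment, N m; "opening": opening from 0.0 (shut) to 1.0 (fully open).
Only numpy, scipy, OpenCV 4.12 (cv2) and the standard library are available. Lean on these libraries where they do the work, as an engineer would, in place of code of your own. Each camera call takes 0.05 s, during which the arm holds its last target.

## Working session

There is one attempt and no reset: what is moved stays moved. The work goes in short steps, Python scripts to look and compute and a tool call to move; the robot and the scene stay as the last step left them, time stands still between calls to the robot, and variables do not carry over. Pictures are saved under pics/ and viewed, and the job is handed in when it is done.

Besides the shell and the picture viewer there is one more tool, called after "Emit:" in YAML: its name, and indented under it one key for each argument. arm_command: Moves the arm, as the interface text tells. Its arguments: {"type":"object","properties":{"plan":{"type":"array","items":{"type":"object","properties":{"translation":{"type":"array","items":{"type":"number"}},"twist":{"type":"number"},"gripper":{"type":"number"}}}},"squeeze":{"type":"number"}},"required":["plan"]}

```bash
ls; mkdir -p pics; python3 - <<'E'
from rig import sense, grab_frame, camera_model, job
import cv2,json
for n in ("side","top","wrist"):
    m=camera_model(n); print(n,{k:(v if k!='pose' else [[round(float(a),3) for a in r] for r in v]) for k,v in m.items()})
    cv2.imwrite(f"pics/a_{n}.png",grab_frame(n))
print(sense())
E
```

```text
pics
side {'fx': 416.6707601542943, 'fy': 416.6707601542943, 'cx': 277.7841858195569, 'cy': 209.57229464007426, 'pose': [[-0.884, -0.363, 0.294, 182.269], [-0.467, 0.697, -0.544, 596.325], [-0.008, -0.618, -0.786, 936.281], [0.0, 0.0, 0.0, 1.0]]}
top {'fx': 472.5510332656763, 'fy': 472.5510332656763, 'cx': 275.76010111964285, 'cy': 214.00497498443306, 'pose': [[-0.008, -0.975, 0.22, 184.449], [-1.0, 0.008, 0.0, -11.268], [-0.002, -0.22, -0.975, 1572.567], [0.0, 0.0, 0.0, 1.0]]}
wrist {'fx': 374.61680889823305, 'fy': 374.61680889823305, 'cx': 272.48930380384735, 'cy': 209.78942026694793, 'pose': [[0.413, -0.875, -0.253, 321.815], [-0.911, -0.397, -0.113, -540.515], [-0.001, 0.277, -0.961, 373.876], [0.0, 0.0, 0.0, 1.0]]}
{'clock': 0.15, 'qpos': array([-1.14744058e+00,  3.53491884e-01,  1.63396502e+00,  3.31952203e-05,
        1.15517203e+00, -2.42254090e-03]), 'qvel': array([ 0.00015441,  0.00103454, -0.00214187,  0.00118717, -0.00016657,
       -0.00018731]), 'joint_efforts': array([-6.56959492e-04, -6.05637860e+01, -3.42338061e+01, -5.32577690e-05,
        6.22302265e-03,  2.09368676e-05]), 'eef_pos': array([ 257.99403142, -568.87557362,  230.73163199]), 'tcp_rot': array([-3.14155979e+00,  1.03619794e-03, -1.14503144e+00]), 'contact_force': array([ 0.56214613, -0.05744264, -0.21024232]), 'wrist_torque': array([-0.03315004,  0.01188433, -0.06242912]), 'opening': 1.001405494077031}
```

View pics/a_side.png

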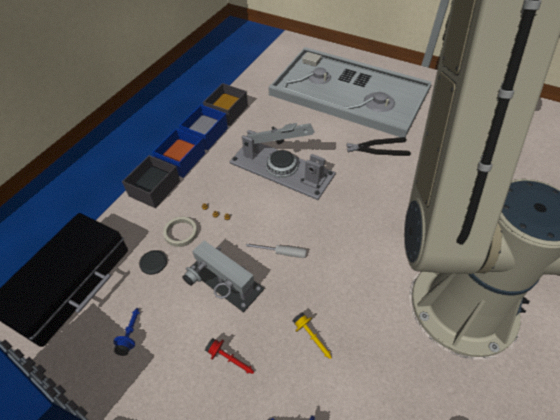

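View pics/a_top.png

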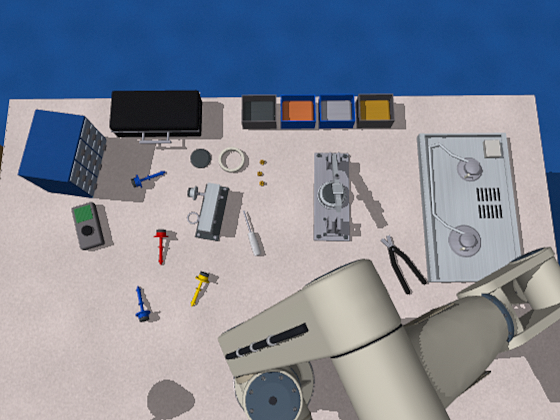

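View pics/a_wrist.png

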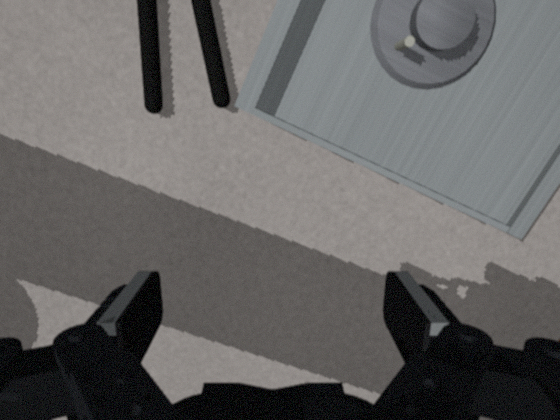

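The top view shows the jig at about (333,195) and the holder at (211,210). Two pins stick out of the holder's left side, at (193,191) and (195,217). The blue, red and yellow look-alikes are lying on the bench. I'll enlarge these areas.

```bash
python3 - <<'E'
import cv2,numpy as np
t=cv2.imread('pics/a_top.png'); s=cv2.imread('pics/a_side.png')
def crop(im,x0,y0,x1,y1,f): return cv2.resize(im[y0:y1,x0:x1],None,fx=f,fy=f,interpolation=cv2.INTER_CUBIC)
cv2.imwrite('pics/b_topjig.png',crop(t,300,140,400,250,5))
cv2.imwrite('pics/b_tophold.png',crop(t,175,170,245,250,7))
cv2.imwrite('pics/b_sidejig.png',crop(s,220,110,350,210,6))
cv2.imwrite('pics/b_sidehold.png',crop(s,170,230,280,320,7))
E
```

```text
(no output)
```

View pics/b_topjig.png

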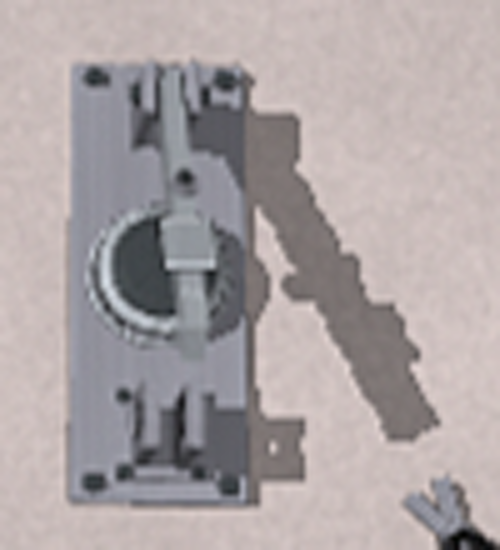

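View pics/b_tophold.png

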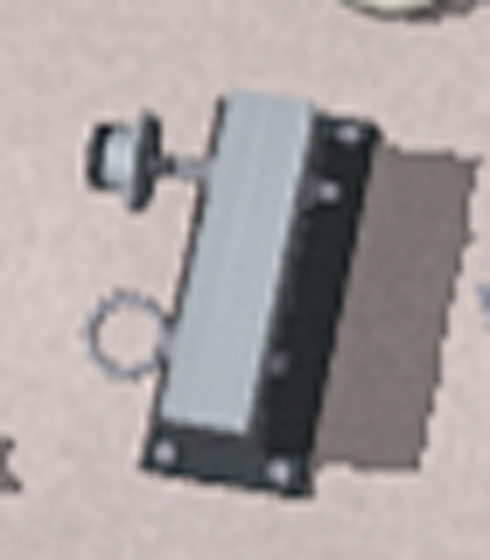

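View pics/b_sidejig.png

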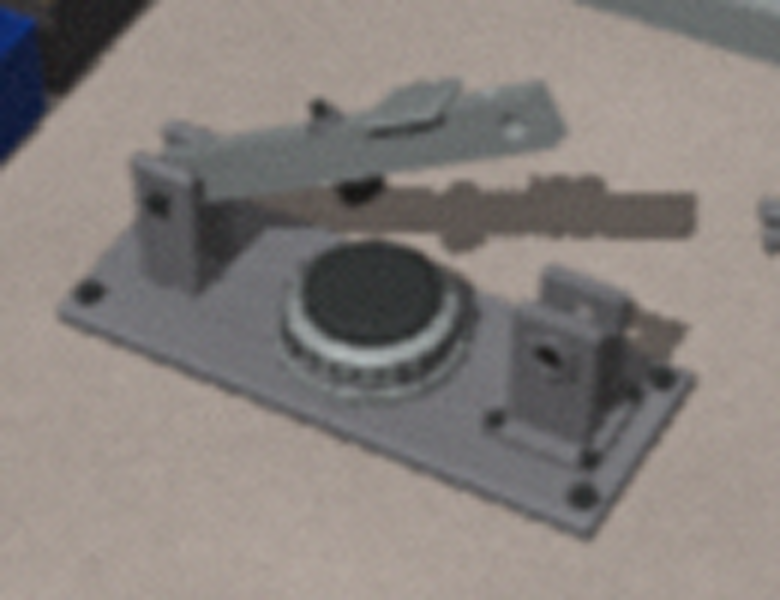

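View pics/b_sidehold.png

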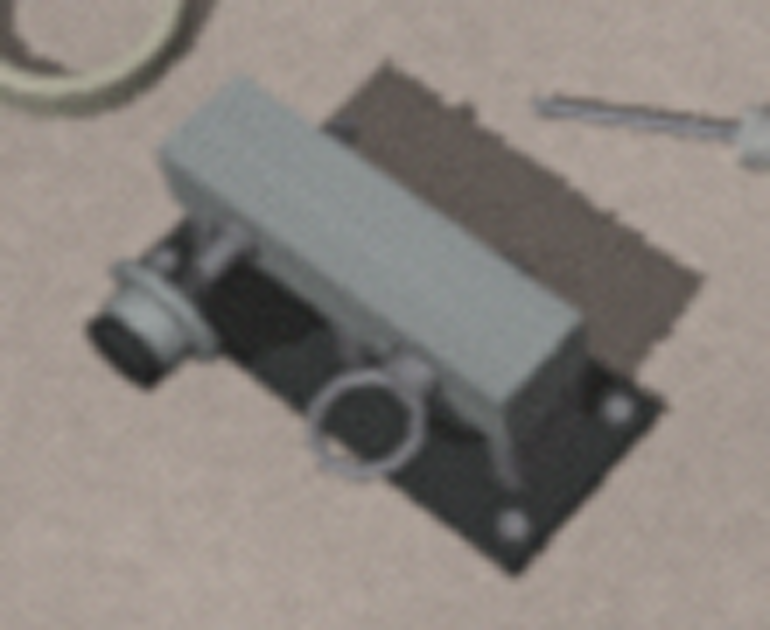

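```bash
cat > h.py <<'E'
import numpy as np, cv2
from rig import sense, grab_frame, camera_model, job
def ray(m,u,v):
    P=np.array(m['pose']); d=P[:3,:3]@np.array([(u-m['cx'])/m['fx'],(v-m['cy'])/m['fy'],1]); return P[:3,3],d/np.linalg.norm(d)
def onz(m,u,v,z):
    o,d=ray(m,u,v); return o+d*(z-o[2])/d[2]
def tri(a,b):
    (o1,d1),(o2,d2)=a,b
    A=np.stack([d1,-d2],1); t=np.linalg.lstsq(A,o2-o1,rcond=None)[0]
    p,q=o1+d1*t[0],o2+d2*t[1]; return (p+q)/2,np.linalg.norm(p-q)
def proj(m,p):
    P=np.array(m['pose']); c=P[:3,:3].T@(np.array(p)-P[:3,3]); return m['fx']*c[0]/c[2]+m['cx'],m['fy']*c[1]/c[2]+m['cy']
np.set_printoptions(precision=1,suppress=True)
E
python3 - <<'E'
from h import *
t=camera_model('top'); s=camera_model('side')
T=lambda x,y:(300+x/5,140+y/5); H=lambda x,y:(175+x/7,170+y/7); S=lambda x,y:(220+x/6,110+y/6); K=lambda x,y:(170+x/7,230+y/7)
print('jig corners top z12')
for p in [(70,64),(243,66),(248,498),(69,497)]: print(onz(t,*T(*p),12)[:2])
print('jig corners side z12')
for p in [(60,310),(590,532),(692,375)]: print(onz(s,*S(*p),12)[:2])
print('cheek tops z92 top: left near/far, right')
for p in [(148,395),(148,455),(190,395),(192,455)]: print(onz(t,*T(*p),92)[:2])
print('washer hole side plane guess z75',onz(s,*S(550,357),75)[:2])
print('hole in right cheek',onz(s,*S(585,310),75))
print('holder top corners z82 top')
for p in [(228,92),(312,108),(250,430),(165,418)]: print(onz(t,*H(*p),82)[:2])
print('side')
for p in [(240,75),(583,325),(500,410),(162,155)]: print(onz(s,*K(*p),82)[:2])
print('pin button/flange z65 top', onz(t,*H(105,155),65)[:2],onz(t,*H(145,160),65)[:2])
print('side', onz(s,*K(120,345),65)[:2],onz(s,*K(170,300),65)[:2])
print('bar hole', tri(ray(t,*T(190,345)),ray(s,*S(516,130))))
print('press c', tri(ray(t,*T(190,243)),ray(s,*S(415,107))))
E
```

```text
jig corners top z12
[ 754.2 -145.6]
[ 751.7 -266.1]
[ 446.8 -256.7]
[ 448.4 -137.1]
jig corners side z12
[ 747.9 -142.1]
[ 442.9 -132.3]
[ 439.8 -250. ]
cheek tops z92 top: left near/far, right
[ 500.7 -182.9]
[ 461.6 -181.6]
[ 500.4 -209.8]
[ 461.3 -209.7]
washer hole side plane guess z75 [ 486.5 -172.1]
hole in right cheek [ 484.7 -208.1   75. ]
holder top corners z82 top
[626.4 212.5]
[618.3 172.9]
[465.2 198.5]
[471.1 237.6]
side
[617.  175.4]
[460.1 205.8]
[468.4 245.3]
[622.2 215.6]
pin button/flange z65 top [601.  272.4] [598.4 253.4]
side [600.  276.8] [594.9 254.7]
bar hole (array([ 517. , -198.1,  181.2]), np.float64(9.365484595977136))
press c (array([ 577.6, -203.4,  169.3]), np.float64(4.140750318005616))
```

```bash
cat >> h.py <<'E'
from scipy.spatial.transform import Rotation as Rn
def go(p,yaw=None):
    s=sense(); R=Rn.from_euler('xyz',s['tcp_rot']).as_matrix()
    d=R.T@(np.array(p)-s['eef_pos'])/10
    tw=0
    if yaw is not None: tw=-((yaw-s['tcp_rot'][2]+np.pi)%(2*np.pi)-np.pi)
    np.set_printoptions(precision=3,suppress=True)
    print('tcp',s['eef_pos'],'rot',s['tcp_rot'],'F',s['contact_force'],'op',round(s['opening'],3),'t',round(s['clock'],2),'q6',s['qpos'][5].round(2))
    print('shift cm',d,'twist',round(tw,3))
E
python3 -c "
from h import *
go([400,-400,330],-1.6);go([570,-185,330],-1.6)"
```

```text
tcp [ 257.994 -568.876  230.732] rot [-3.142  0.001 -1.145] F [ 0.562 -0.057 -0.21 ] op 1.001 t 0.15 q6 -0.0
shift cm [ -9.525 -19.908  -9.916] twist 0.455
tcp [ 257.994 -568.876  230.732] rot [-3.142  0.001 -1.145] F [ 0.562 -0.057 -0.21 ] op 1.001 t 0.15 q6 -0.0
shift cm [-22.084 -44.27   -9.903] twist 0.455
```

Emit:
arm_command:
  plan:
    - {"translation":[-1,-2,-4],"twist":0.1,"gripper":0}
    - {"translation":[-2.5,-5,-6.5],"twist":0.2,"gripper":0}
    - {"translation":[-4.2,-8.5,-8.2],"twist":0.3,"gripper":0}
    - {"translation":[-6,-12,-9.2],"twist":0.4,"gripper":0}
    - {"translation":[-7.8,-15.6,-9.9],"twist":0.455,"gripper":0}
  squeeze: 30

```text
clock: 0.57
eef_pos: [367.3, -434.4, 331.0]
tcp_rot: [-3.141, -0.0, -1.607]
contact_force: [1.1, -0.2, 0.2]
opening: 0.297
```

```bash
python3 -c "
from h import *
go([570,-185,330],-1.6)"
```

```text
tcp [ 367.258 -434.433  330.97 ] rot [-3.141 -0.    -1.607] F [ 1.111 -0.245  0.229] op 0.297 t 0.57 q6 0.73
shift cm [-25.654 -19.367   0.101] twist -0.007
```

Emit:
arm_command:
  plan:
    - {"translation":[-3,-2.3,0],"twist":0,"gripper":0}
    - {"translation":[-6.2,-4.7,0],"twist":0,"gripper":0}
    - {"translation":[-9.4,-7.1,0],"twist":0,"gripper":0}
    - {"translation":[-12.6,-9.5,0],"twist":0,"gripper":0}
    - {"translation":[-15.8,-11.9,0],"twist":0,"gripper":0}

```text
clock: 0.98
eef_pos: [492.6, -279.0, 331.0]
tcp_rot: [-3.141, -0.001, -1.607]
contact_force: [0.7, -1.3, -1.0]
opening: -0.001
```

Emit:
arm_command:
  plan:
    - {"translation":[-3,-2.3,0],"twist":0,"gripper":0}
    - {"translation":[-6.2,-4.7,0],"twist":0,"gripper":0}
    - {"translation":[-9.4,-7.1,0],"twist":0,"gripper":0}
    - {"translation":[-9.8,-7.4,0],"twist":0,"gripper":0}
    - {"translation":[-9.8,-7.4,0],"twist":0,"gripper":0}

```text
clock: 1.4
eef_pos: [571.1, -181.7, 330.5]
tcp_rot: [-3.141, -0.0, -1.603]
contact_force: [-1.2, 0.1, -0.2]
opening: -0.001
```

```bash
python3 -c "
from h import *
go([570,-185,330],-1.6)
import pickle
m=camera_model('wrist');im=grab_frame('wrist');pickle.dump(m,open('c.pkl','wb'));cv2.imwrite('pics/c.png',im)
cv2.imwrite('pics/c2.png',cv2.resize(im,(784,588),interpolation=cv2.INTER_CUBIC))"
```

```text
tcp [ 571.141 -181.653  330.459] rot [-3.141 -0.    -1.603] F [-1.17   0.145 -0.185] op -0.001 t 1.4 q6 1.29
shift cm [0.338 0.103 0.046] twist -0.003
```

View pics/c2.png

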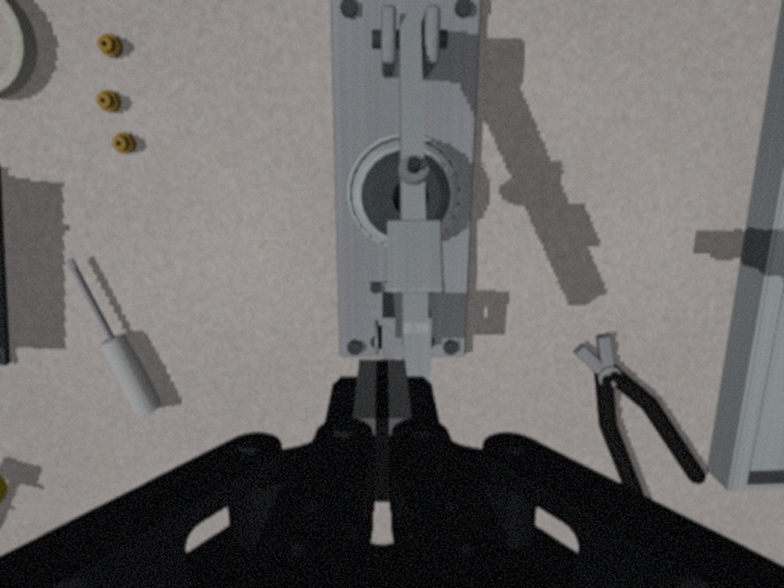

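```bash
python3 - <<'E'
from h import *
import pickle
m=pickle.load(open('c.pkl','rb'));s=camera_model('side')
f=lambda x,y:(x/1.4,y/1.4)
print('base edges z12 L',onz(m,*f(333,10),12),onz(m,*f(341,353),12),'R',onz(m,*f(479,10),12),onz(m,*f(466,353),12))
for n,p in dict(fl=(389,221),fr=(441,221),nr=(443,290),nl=(384,290)).items(): print(n,onz(m,*f(*p),177 if n[0]=='n' else 177))
S=lambda x,y:(220+x/6,110+y/6)
for n,a,b in [('fl',(389,221),(402,78)),('fr',(441,221),(462,82)),('nr',(443,290),(438,122)),('nl',(384,290),(368,127))]: print(n,tri(ray(m,*f(*a)),ray(s,*S(*b))))
print('hinge ears z~92?',[onz(m,*f(x,39),75) for x in (372,447)],[onz(m,*f(x,39),75) for x in (400,425)])
print('fork washer',onz(m,*f(378,335),75),onz(m,*f(378,320),75),onz(m,*f(378,350),75))
E
python3 -c "
import cv2
im=cv2.imread('pics/c.png')[210:270,230:350];cv2.imwrite('pics/c3.png',cv2.resize(im,None,fx=6,fy=6,interpolation=cv2.INTER_CUBIC))"
```

```text
base edges z12 L [ 743.4 -149.2   12. ] [ 451.1 -139.9   12. ] R [ 739.6 -264.9   12. ] [ 447.3 -258.2   12. ]
fl [ 598.4 -187.3  177. ]
fr [ 597.4 -216.7  177. ]
nr [ 556.8 -217.9  177. ]
nl [ 557.9 -183.2  177. ]
fl (array([ 589.9, -193.4,  186. ]), np.float64(22.90487575318778))
fr (array([ 580.9, -228. ,  159.1]), np.float64(32.815368588810124))
nr (array([ 559.7, -214. ,  162.4]), np.float64(17.152150219068595))
nl (array([ 571.1, -175.4,  185.7]), np.float64(26.079158087643606))
hinge ears z~92? [array([ 710.4, -180.1,   75. ]), array([ 708.8, -232.1,   75. ])] [array([ 709.8, -199.5,   75. ]), array([ 709.3, -216.8,   75. ])]
fork washer [ 491.7 -176.8   75. ] [ 504.5 -177.2   75. ] [ 478.7 -176.4   75. ]
```

View pics/c3.png

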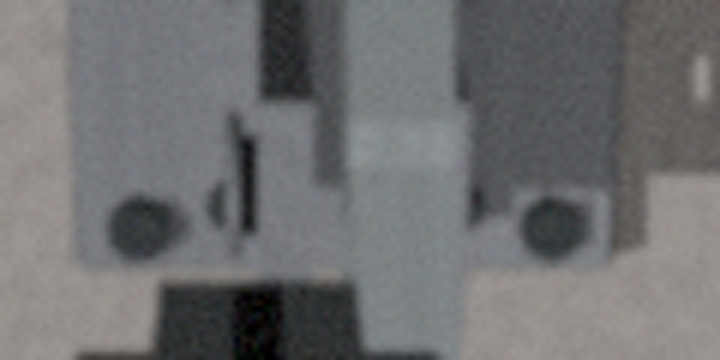

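```bash
python3 -c "
from h import *
go([582,-202.5,200],-1.6)"
```

```text
tcp [ 570.138 -183.074  330.497] rot [ 3.141 -0.001 -1.604] F [-0.258 -0.428 -1.5  ] op -0.003 t 1.45 q6 1.29
shift cm [ 1.893 -1.254 13.051] twist -0.004
```

Emit:
arm_command:
  plan:
    - {"translation":[0.5,-0.3,3],"twist":0,"gripper":0}
    - {"translation":[1,-0.6,6],"twist":0,"gripper":0}
    - {"translation":[1.5,-0.9,9],"twist":0,"gripper":0}
    - {"translation":[1.9,-1.2,12],"twist":0,"gripper":0}
    - {"translation":[1.9,-1.2,13],"twist":0,"gripper":0}

```text
clock: 1.87
eef_pos: [578.4, -204.0, 196.2]
tcp_rot: [3.136, 0.001, -1.607]
contact_force: [-2.2, -0.1, -1.0]
opening: -0.006
```

```bash
python3 -c "
from h import *
go([579,-202.5,184],-1.6)
go([565,-202,160],-1.6)
go([551.6,-201.7,128],-1.6)"
```

```text
tcp [ 578.424 -203.983  196.248] rot [ 3.136  0.001 -1.607] F [-2.223 -0.071 -1.027] op -0.006 t 1.87 q6 1.27
shift cm [-0.15  -0.06   1.225] twist -0.007
tcp [ 578.424 -203.983  196.248] rot [ 3.136  0.001 -1.607] F [-2.223 -0.071 -1.027] op -0.006 t 1.87 q6 1.27
shift cm [-0.148  1.327  3.633] twist -0.007
tcp [ 578.424 -203.983  196.248] rot [ 3.136  0.001 -1.607] F [-2.223 -0.071 -1.027] op -0.006 t 1.87 q6 1.27
shift cm [-0.129  2.648  6.841] twist -0.007
```

Emit:
arm_command:
  plan:
    - {"translation":[-0.1,0,0.8],"twist":0,"gripper":0}
    - {"translation":[-0.15,0.3,1.8],"twist":0,"gripper":0}
    - {"translation":[-0.15,0.8,2.7],"twist":0,"gripper":0}
    - {"translation":[-0.15,1.3,3.6],"twist":0,"gripper":0}
    - {"translation":[-0.15,1.7,4.4],"twist":0,"gripper":0}

```text
clock: 2.28
eef_pos: [560.8, -201.9, 152.4]
tcp_rot: [3.137, 0.0, -1.607]
contact_force: [-0.2, -0.1, 0.7]
opening: 0.006
```

```bash
python3 -c "
from h import *
go([547,-201.7,111],-1.6)
go([545,-201.7,98],-1.6)
cv2.imwrite('pics/d.png',cv2.resize(grab_frame('side')[110:210,220:350],None,fx=6,fy=6,interpolation=cv2.INTER_CUBIC))"
```

```text
tcp [ 560.817 -201.933  152.445] rot [ 3.137  0.    -1.607] F [-0.183 -0.069  0.714] op 0.006 t 2.28 q6 1.26
shift cm [0.026 1.361 4.151] twist -0.007
tcp [ 560.817 -201.933  152.445] rot [ 3.137  0.    -1.607] F [-0.183 -0.069  0.714] op 0.006 t 2.28 q6 1.26
shift cm [0.034 1.555 5.452] twist -0.007
```

View pics/d.png

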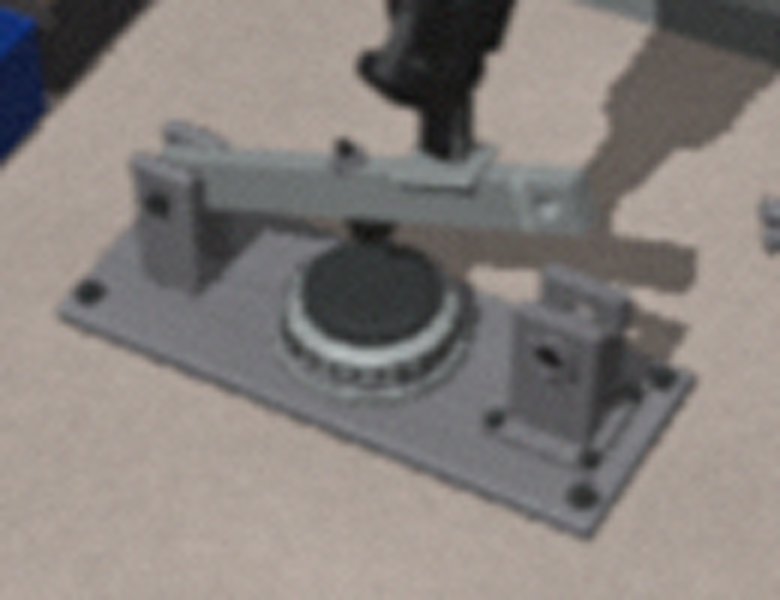

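The finger is on the press plate and the bar is coming down; its hole is at about (548,205). I'll keep going along the arc.

Emit:
arm_command:
  plan:
    - {"translation":[0,0.3,0.8],"twist":0,"gripper":0}
    - {"translation":[0,0.6,1.6],"twist":0,"gripper":0}
    - {"translation":[0,0.9,2.5],"twist":0,"gripper":0}
    - {"translation":[0,1.2,3.4],"twist":0,"gripper":0}
    - {"translation":[0,1.4,4.2],"twist":0,"gripper":0}

```text
clock: 2.75
eef_pos: [544.4, -200.8, 107.8]
tcp_rot: [3.133, 0.001, -1.606]
contact_force: [-0.4, 0.1, 1.0]
opening: 0.002
```

```bash
python3 -c "
from h import *
go([545,-201.7,99],-1.6)
go([545,-201.7,94],-1.6)"
```

```text
tcp [ 544.353 -200.762  107.765] rot [ 3.133  0.001 -1.606] F [-0.41   0.073  0.953] op 0.002 t 2.75 q6 1.25
shift cm [ 0.092 -0.075  0.876] twist -0.006
tcp [ 544.353 -200.762  107.765] rot [ 3.133  0.001 -1.606] F [-0.41   0.073  0.953] op 0.002 t 2.75 q6 1.25
shift cm [ 0.093 -0.08   1.376] twist -0.006
```

Emit:
arm_command:
  plan:
    - {"translation":[0,0,0.2],"twist":0,"gripper":0}
    - {"translation":[0,0,0.4],"twist":0,"gripper":0}
    - {"translation":[0,0,0.6],"twist":0,"gripper":0}
    - {"translation":[0,0,0.8],"twist":0,"gripper":0}
    - {"translation":[0,0,0.9],"twist":0,"gripper":0}

```text
clock: 3.17
eef_pos: [544.6, -200.8, 98.8]
tcp_rot: [3.134, 0.001, -1.606]
contact_force: [-0.7, -0.7, 1.7]
opening: -0.002
```

Emit:
arm_command:
  plan:
    - {"translation":[0,0,0.1],"twist":0,"gripper":0}
    - {"translation":[0,0,0.2],"twist":0,"gripper":0}
    - {"translation":[0,0,0.3],"twist":0,"gripper":0}
    - {"translation":[0,0,0.4],"twist":0,"gripper":0}
    - {"translation":[0,0,0.4],"twist":0,"gripper":0}

```text
clock: 3.58
eef_pos: [544.2, -200.8, 94.9]
tcp_rot: [3.133, 0.001, -1.606]
contact_force: [-3.1, 0.1, 2.7]
opening: 0.002
```

Emit:
arm_command:
  plan:
    - {"translation":[0,0,0.05],"twist":0,"gripper":0}
    - {"translation":[0,0,0.1],"twist":0,"gripper":0}
    - {"translation":[0,0,0.15],"twist":0,"gripper":0}
    - {"translation":[0,0,0.15],"twist":0,"gripper":0}
    - {"translation":[0,0,0.15],"twist":0,"gripper":0}

```text
clock: 4.0
eef_pos: [544.2, -200.9, 93.8]
tcp_rot: [3.133, 0.001, -1.606]
contact_force: [-3.3, 0.8, 6.6]
opening: 0.001
```

Emit:
arm_command:
  plan:
    - {"translation":[0,0,0.05],"twist":0,"gripper":0}
    - {"translation":[0,0,0.1],"twist":0,"gripper":0}
    - {"translation":[0,0,0.1],"twist":0,"gripper":0}
    - {"translation":[0,0,0.1],"twist":0,"gripper":0}
    - {"translation":[0,0,0.1],"twist":0,"gripper":0}

```text
clock: 4.42
eef_pos: [544.1, -200.9, 93.3]
tcp_rot: [3.133, 0.001, -1.606]
contact_force: [-3.6, 0.8, 7.7]
opening: 0.002
```

```bash
python3 -c "
from h import *
go([545,-201.7,99],-1.6)
cv2.imwrite('pics/e.png',cv2.resize(grab_frame('side')[110:210,220:350],None,fx=6,fy=6,interpolation=cv2.INTER_CUBIC))"
```

```text
tcp [ 544.124 -200.88    93.348] rot [ 3.133  0.001 -1.606] F [-3.59   0.762  7.718] op 0.002 t 4.42 q6 1.25
shift cm [ 0.078 -0.086 -0.566] twist -0.006
```

View pics/e.png

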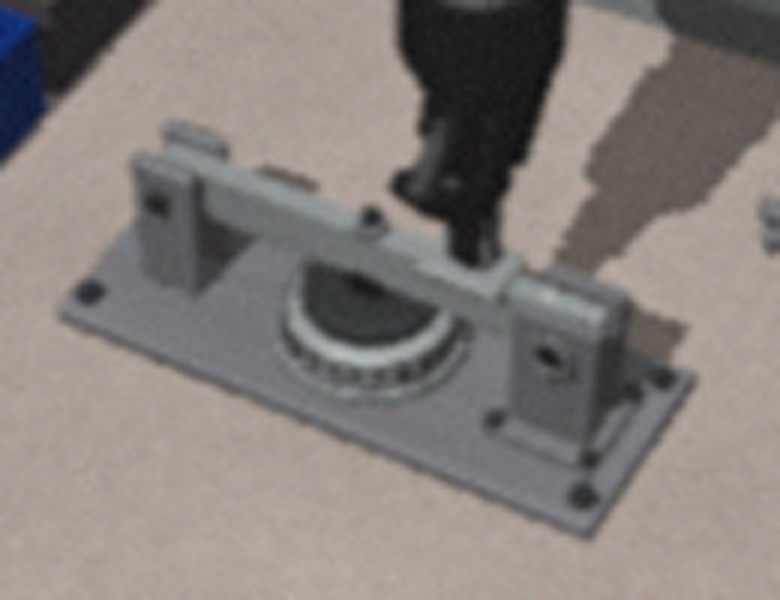

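The bar now lies between the cheeks, with about 7.7 N on the plate. Next I lift and move to look at the holder.

Emit:
arm_command:
  plan:
    - {"translation":[0,0,-2],"twist":0,"gripper":0}
    - {"translation":[0,0,-5],"twist":0.02,"gripper":0}
    - {"translation":[-3,0,-9],"twist":0.06,"gripper":0.2}
    - {"translation":[-6,0,-12.5],"twist":0.1,"gripper":0.48}
    - {"translation":[-9.5,0,-14.5],"twist":0.14,"gripper":0.48}

```text
clock: 4.88
eef_pos: [549.4, -115.3, 235.0]
tcp_rot: [3.137, -0.001, -1.75]
contact_force: [0.8, 0.7, 0.9]
opening: 0.419
```

Emit:
arm_command:
  plan:
    - {"translation":[-4,0,-1],"twist":0,"gripper":0.48}
    - {"translation":[-8,0,-2],"twist":0,"gripper":0.48}
    - {"translation":[-12,0,-3],"twist":0,"gripper":0.48}
    - {"translation":[-16,0,-4],"twist":0,"gripper":0.48}
    - {"translation":[-20,0,-4],"twist":0,"gripper":0.48}

```text
clock: 5.3
eef_pos: [586.7, 83.8, 277.3]
tcp_rot: [3.141, 0.001, -1.75]
contact_force: [1.0, -0.1, 0.2]
opening: 0.482
```

```bash
python3 -c "
from h import *
go([560,250,270],-1.745)"
```

```text
tcp [586.653  83.786 277.288] rot [ 3.141  0.001 -1.75 ] F [ 0.963 -0.11   0.176] op 0.482 t 5.3 q6 1.89
shift cm [-15.878   5.589   0.748] twist -0.005
```

Emit:
arm_command:
  plan:
    - {"translation":[-3.8,1.3,0.1],"twist":0,"gripper":0.48}
    - {"translation":[-7.6,2.6,0.2],"twist":0,"gripper":0.48}
    - {"translation":[-11.4,3.9,0.4],"twist":0,"gripper":0.48}
    - {"translation":[-15,5.2,0.6],"twist":0,"gripper":0.48}
    - {"translation":[-15.9,5.6,0.7],"twist":0,"gripper":0.48}

```text
clock: 5.72
eef_pos: [559.0, 255.3, 270.1]
tcp_rot: [3.141, 0.003, -1.747]
contact_force: [-0.9, -1.1, -0.6]
opening: 0.479
```

```bash
python3 -c "
from h import *
go([560,250,270],-1.745)
import pickle
m=camera_model('wrist');im=grab_frame('wrist');pickle.dump(m,open('f.pkl','wb'));cv2.imwrite('pics/f.png',im)
cv2.imwrite('pics/f2.png',cv2.resize(im,(784,588),interpolation=cv2.INTER_CUBIC))
cv2.imwrite('pics/f_side.png',cv2.resize(grab_frame('side')[110:210,220:350],None,fx=6,fy=6,interpolation=cv2.INTER_CUBIC))"
```

```text
tcp [558.999 255.346 270.143] rot [ 3.141  0.003 -1.747] F [-0.878 -1.082 -0.579] op 0.479 t 5.72 q6 2.17
shift cm [ 0.509 -0.193  0.012] twist -0.002
```

View pics/f2.png

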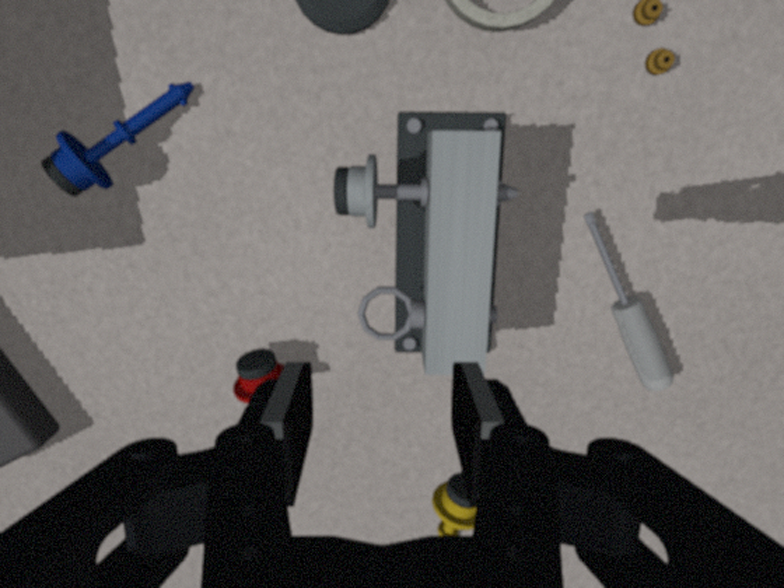

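View pics/f_side.png

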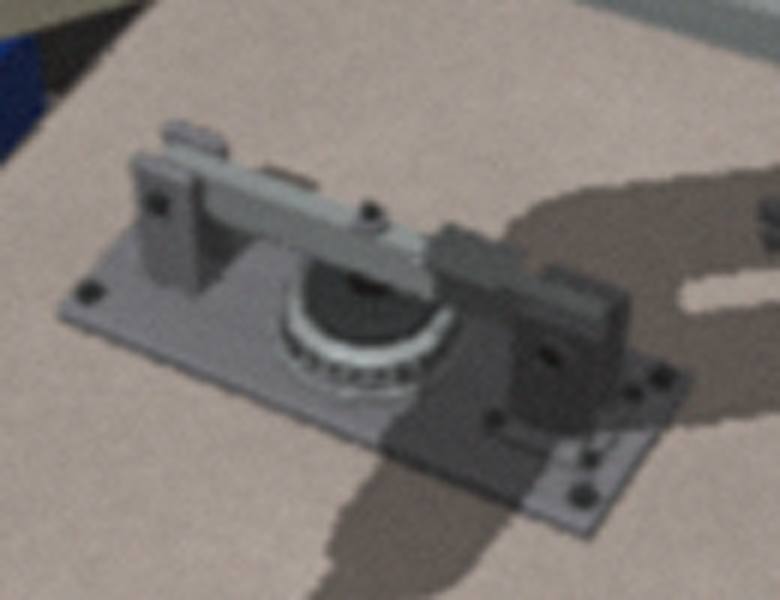

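The bar stayed down. The candidates in f2.png are:
- grey pin with a dark button, in the holder at (355,190)
- ring pin at (385,313)
- blue pin at (75,165), red at (258,372) and yellow at (458,500)

The grey one fits, because it is parked in the holder, has a button and is not coloured. I'll confirm it in an enlarged crop.

```bash
python3 - <<'E'
from h import *
im=cv2.imread('pics/f.png')
cv2.imwrite('pics/f3.png',cv2.resize(im[95:175,225:325],None,fx=7,fy=7,interpolation=cv2.INTER_CUBIC))
E
```

```text
(no output)
```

View pics/f3.png

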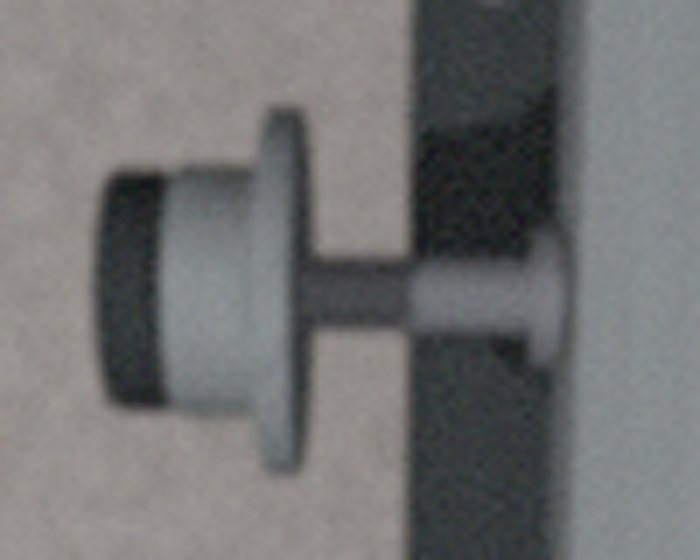

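The grey pin has a dark button at (130,290), its flange at (283,290) and its shoulder at (547,297), up against the holder. This is the right pin.

```bash
python3 - <<'E'
from h import *
import pickle
m=pickle.load(open('f.pkl','rb'))
f=lambda x,y:(225+x/7-.4,95+y/7-.4)
g=lambda x,y,z=64:onz(m,*f(x,y),z)
print('cam',np.array(m['pose'])[:3,3])
print('flange top/bot',g(283,105),g(283,475), np.linalg.norm(g(283,105)-g(283,475)))
print('flange edge L,R at axis row', g(257,290,64+10),g(305,290,64+10))
ext=[g(x,475) for x in (260,303)]; print('flange y-extents at z64 near rim',ext)
print('button outer',g(97,290)); print('hub/button line',g(165,290))
a=g(345,293,64+0);b=g(547,297,64);c=g(130,290)
print('axis pts',c,a,b,'yaw',np.arctan2(*(c-b)[:2][::-1])-np.pi/2, np.arctan2(*(a-b)[:2][::-1])-np.pi/2)
print('shoulder face edge',g(572,297))
# holder edges z82
print('holder top left edge',onz(m,427/1.4,140/1.4,82),onz(m,424/1.4,365/1.4,82))
print('holder top right edge',onz(m,500/1.4,140/1.4,82),onz(m,487/1.4,365/1.4,82))
E
```

```text
cam [628.  242.  413.3]
flange top/bot [622.5 251.   64. ] [575.4 259.7  64. ] 47.83426242918473
flange edge L,R at axis row [600.8 258.1  74. ] [599.7 252.1  74. ]
flange y-extents at z64 near rim [array([576. , 262.7,  64. ]), array([575., 257.,  64.])]
button outer [603.7 279.3  64. ]
hub/button line [602.1 270.5  64. ]
axis pts [602.9 275.   64. ] [597.6 247.3  64. ] [592.5 221.3  64. ] yaw -0.19264043973504008 -0.1956099429615974
shoulder face edge [591.9 218.1  64. ]
holder top left edge [624.6 215.7  82. ] [478.8 240.2  82. ]
holder top right edge [616.8 172.2  82. ] [471.3 197.8  82. ]
```

```bash
python3 -c "
from h import *
go([601,265.5,130],-1.751);go([601,265.5,70],-1.751)"
```

```text
tcp [559.371 252.44  269.996] rot [ 3.141  0.001 -1.747] F [ 0.098 -0.239  0.992] op 0.478 t 5.82 q6 2.17
shift cm [-1.998 -3.883 13.998] twist 0.004
tcp [559.371 252.44  269.996] rot [ 3.141  0.001 -1.747] F [ 0.098 -0.239  0.992] op 0.478 t 5.82 q6 2.17
shift cm [-1.991 -3.888 19.998] twist 0.004
```

```bash
python3 - <<'E'
from h import *
s0=sense()['eef_pos'];m=camera_model('wrist');im=grab_frame('wrist');print(s0,sense()['eef_pos'],np.array(m['pose'])[:3,3])
cv2.imwrite('pics/g.png',im)
cv2.imwrite('pics/g3.png',cv2.resize(im[95:175,225:325],None,fx=7,fy=7,interpolation=cv2.INTER_CUBIC))
import pickle;pickle.dump(m,open('g.pkl','wb'))
E
```

```text
[559.4 252.4 270. ] [559.8 250.8 270.1] [628.4 239.4 413.2]
```

View pics/g3.png

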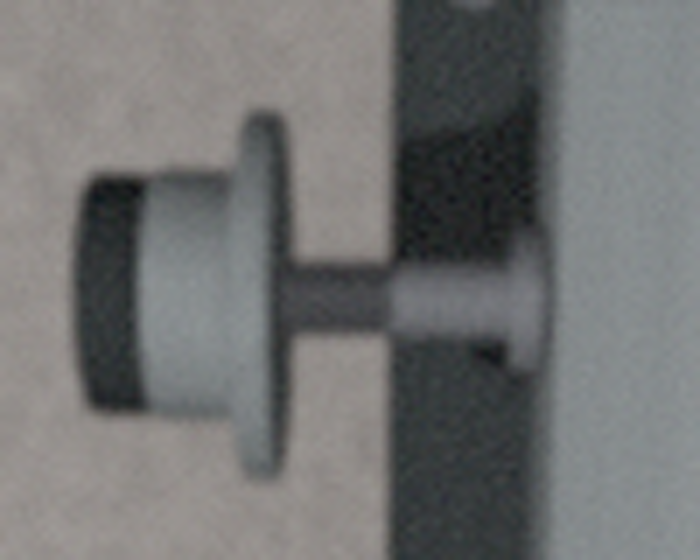

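The flange is at (262,294), which has shifted consistently with the settling arm, so the measurement holds. I descend over the handle.

```bash
python3 - <<'E'
from h import *
import pickle
m=pickle.load(open('g.pkl','rb'))
g=lambda x,y,z=64:onz(m,225+x/7-.4,95+y/7-.4,z)
print(g(262,108),g(262,480),(g(262,108)+g(262,480))/2,g(78,294),g(548,300),g(365,296))
go([601,265.5,130],-1.751)
E
```

```text
[622.8 250.4  64. ] [575.5 259.2  64. ] [599.2 254.8  64. ] [603.9 278.5  64. ] [592.3 217.9  64. ] [597.  241.5  64. ]
tcp [559.765 250.822 270.144] rot [ 3.141  0.001 -1.748] F [-0.485  0.559 -0.192] op 0.485 t 5.87 q6 2.17
shift cm [-2.165 -3.809 14.013] twist 0.003
```

Emit:
arm_command:
  plan:
    - {"translation":[-0.6,-1,3.3],"twist":0,"gripper":0.48}
    - {"translation":[-1.2,-2,6.8],"twist":0,"gripper":0.48}
    - {"translation":[-1.8,-3,10.2],"twist":0,"gripper":0.48}
    - {"translation":[-2.15,-3.8,13],"twist":0,"gripper":0.48}
    - {"translation":[-2.15,-3.8,13.5],"twist":0,"gripper":0.48}

```text
clock: 6.28
eef_pos: [600.1, 262.7, 130.0]
tcp_rot: [3.136, -0.003, -1.75]
contact_force: [-1.2, -0.7, -0.8]
opening: 0.482
```

```bash
python3 - <<'E'
from h import *
go([601,265.3,70],-1.751)
cv2.imwrite('pics/i2.png',cv2.resize(grab_frame('wrist'),(784,588),interpolation=cv2.INTER_CUBIC))
E
```

```text
tcp [600.056 262.685 129.978] rot [ 3.136 -0.003 -1.75 ] F [-1.209 -0.669 -0.808] op 0.482 t 6.28 q6 2.16
shift cm [-0.293 -0.08   5.997] twist 0.001
```

View pics/i2.png

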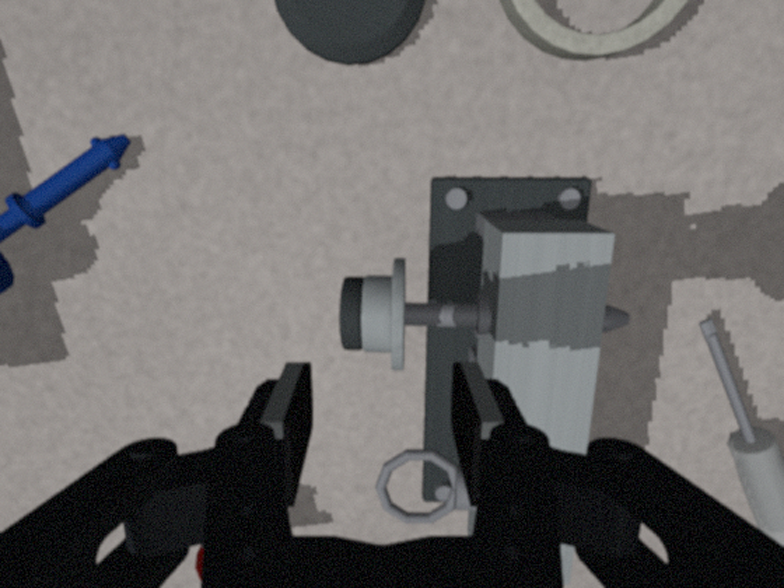

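Emit:
arm_command:
  plan:
    - {"translation":[-0.3,-0.1,0.7],"twist":0,"gripper":0.48}
    - {"translation":[-0.3,-0.1,1.6],"twist":0,"gripper":0.48}
    - {"translation":[-0.3,-0.1,2.4],"twist":0,"gripper":0.48}
    - {"translation":[-0.3,-0.1,2.8],"twist":0,"gripper":0.48}
    - {"translation":[-0.3,-0.1,2.8],"twist":0,"gripper":0.48}

```text
clock: 6.75
eef_pos: [600.6, 265.3, 103.0]
tcp_rot: [3.136, -0.003, -1.75]
contact_force: [0.4, -0.6, 0.1]
opening: 0.478
```

```bash
python3 - <<'E'
from h import *
import pickle
go([601,265.3,70],-1.751)
m=camera_model('wrist');pickle.dump(m,open('j.pkl','wb'))
cv2.imwrite('pics/j2.png',cv2.resize(grab_frame('wrist'),(784,588),interpolation=cv2.INTER_CUBIC))
E
```

```text
tcp [600.633 265.335 103.01 ] rot [ 3.136 -0.003 -1.75 ] F [ 0.399 -0.618  0.118] op 0.478 t 6.75 q6 2.16
shift cm [-0.014 -0.056  3.301] twist 0.001
```

View pics/j2.png

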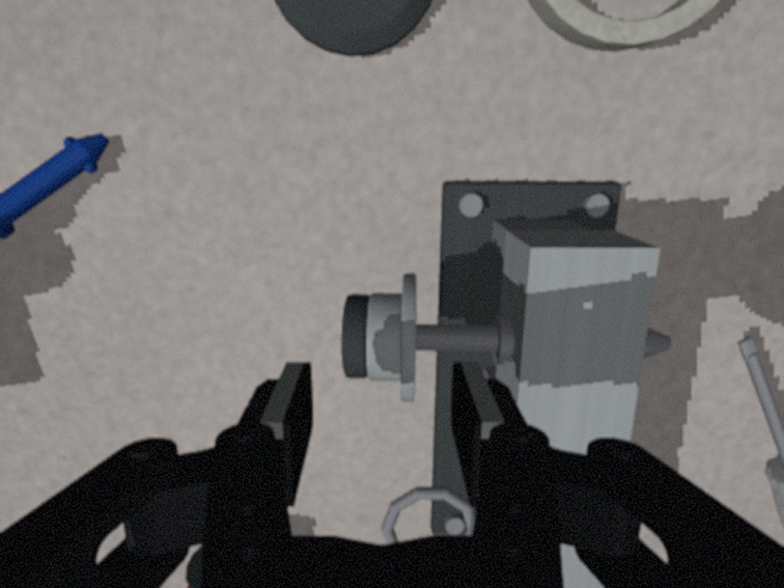

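```bash
python3 - <<'E'
from h import *
import pickle
m=pickle.load(open('j.pkl','rb'))
for p in [(343,336),(415,338),(460,338),(500,338)]: print(onz(m,p[0]/1.4,p[1]/1.4,64))
print('flange',onz(m,408/1.4,274/1.4,64+9),onz(m,408/1.4,401/1.4,64+9))
E
```

```text
[604.1 278.5  64. ]
[598.6 252.4  64. ]
[595.6 236.   64. ]
[592.9 221.4  64. ]
flange [625.5 251.   73. ] [578.3 258.8  73. ]
```

Emit:
arm_command:
  plan:
    - {"translation":[-0.1,0,0.6],"twist":0,"gripper":0.48}
    - {"translation":[-0.1,0,1.3],"twist":0,"gripper":0.48}
    - {"translation":[-0.1,0,2],"twist":0,"gripper":0.48}
    - {"translation":[-0.1,0,2.7],"twist":0,"gripper":0.48}
    - {"translation":[-0.1,0,3.3],"twist":0,"gripper":0.48}

```text
clock: 7.22
eef_pos: [600.5, 266.4, 69.4]
tcp_rot: [3.136, -0.003, -1.75]
contact_force: [-0.3, -0.2, -0.3]
opening: 0.479
```

Emit:
arm_command:
  plan:
    - {"translation":[0,0,0],"twist":0,"gripper":0.4}
    - {"translation":[0,0,0],"twist":0,"gripper":0.34}
    - {"translation":[0,0,0],"twist":0,"gripper":0.3}
    - {"translation":[0,0,0],"twist":0,"gripper":0.25}
    - {"translation":[0,0,0],"twist":0,"gripper":0.1}
  squeeze: 30

```text
clock: 7.63
eef_pos: [600.5, 266.3, 69.5]
tcp_rot: [3.135, -0.003, -1.75]
contact_force: [-0.4, -0.8, -2.9]
opening: 0.22
```

Emit:
arm_command:
  plan:
    - {"translation":[0,0,0],"twist":0,"gripper":0.1}
    - {"translation":[0,0,0],"twist":0,"gripper":0.1}
    - {"translation":[0,0,0],"twist":0,"gripper":0.1}
    - {"translation":[0,0,0],"twist":0,"gripper":0.1}
    - {"translation":[0,0,0],"twist":0,"gripper":0.1}

```text
clock: 8.05
eef_pos: [600.4, 266.3, 69.5]
tcp_rot: [3.135, -0.003, -1.75]
contact_force: [-0.8, 0.5, -3.2]
opening: 0.215
```

```bash
python3 - <<'E'
from h import *
s=sense();print(s)
cv2.imwrite('pics/k2.png',cv2.resize(grab_frame('wrist'),(784,588),interpolation=cv2.INTER_CUBIC))
cv2.imwrite('pics/k3.png',cv2.resize(grab_frame('side')[220:310,160:270],None,fx=6,fy=6,interpolation=cv2.INTER_CUBIC))
E
```

```text
{'clock': 8.05, 'qpos': array([0.4, 0.6, 1.7, 0. , 0.9, 2.2]), 'qvel': array([-0.,  0.,  0., -0., -0., -0.]), 'joint_efforts': array([  0. , -71.4, -28.7,  -0.1,   0.2,  -0. ]), 'eef_pos': array([600.4, 266.3,  69.5]), 'tcp_rot': array([ 3.1, -0. , -1.7]), 'contact_force': array([-0.8,  0.5, -3.2]), 'wrist_torque': array([ 0.2, -0. ,  0. ]), 'opening': 0.21531601852666446}
```

View pics/k2.png

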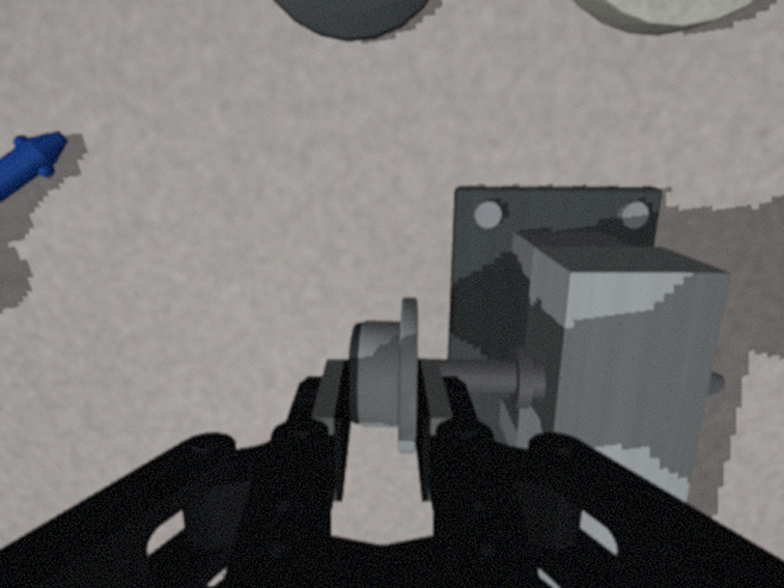

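View pics/k3.png

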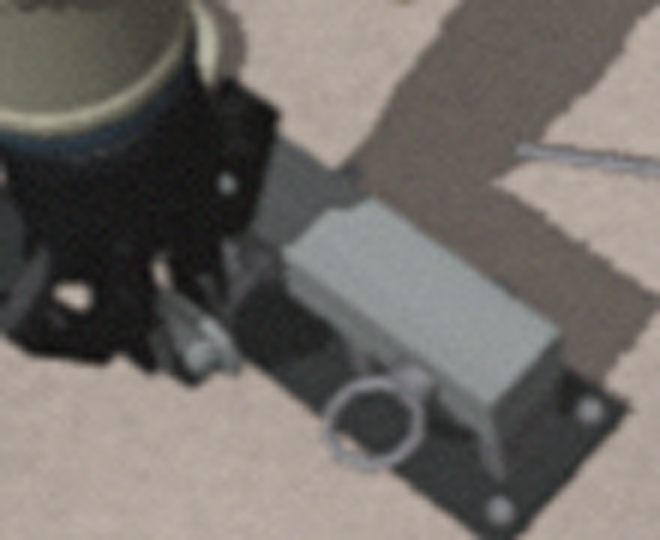

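The pin is gripped at an opening of 0.215, with the button pressed in. I pull it out along its axis (tool −x), slowly at first.

Emit:
arm_command:
  plan:
    - {"translation":[-0.2,0,0],"twist":0,"gripper":0.1}
    - {"translation":[-0.5,0,0],"twist":0,"gripper":0.1}
    - {"translation":[-0.9,0,0],"twist":0,"gripper":0.1}
    - {"translation":[-1.3,0,0],"twist":0,"gripper":0.1}
    - {"translation":[-1.7,0,0],"twist":0,"gripper":0.1}

```text
clock: 8.57
eef_pos: [603.6, 283.6, 69.4]
tcp_rot: [3.135, -0.003, -1.75]
contact_force: [-0.6, -0.1, -4.5]
opening: 0.221
```

Emit:
arm_command:
  plan:
    - {"translation":[-1,0,0],"twist":0,"gripper":0.1}
    - {"translation":[-2,0,0],"twist":0,"gripper":0.1}
    - {"translation":[-3,0,0],"twist":0,"gripper":0.1}
    - {"translation":[-4.2,0,0],"twist":0,"gripper":0.1}
    - {"translation":[-5.4,0,0],"twist":0,"gripper":0.1}

```text
clock: 8.98
eef_pos: [613.6, 338.4, 69.5]
tcp_rot: [3.136, -0.003, -1.749]
contact_force: [0.8, 0.7, -1.4]
opening: 0.212
```

```bash
python3 - <<'E'
from h import *
import pickle
go([545,300,200],-1.599)
m=camera_model('wrist');pickle.dump(m,open('l.pkl','wb'))
cv2.imwrite('pics/l2.png',cv2.resize(grab_frame('wrist'),(784,588),interpolation=cv2.INTER_CUBIC))
im=grab_frame('side');cv2.imwrite('pics/l.png',im)
cv2.imwrite('pics/l3.png',cv2.resize(im[210:310,130:260],None,fx=6,fy=6,interpolation=cv2.INTER_CUBIC))
E
```

```text
tcp [613.628 338.406  69.495] rot [ 3.136 -0.003 -1.749] F [ 0.769  0.735 -1.423] op 0.212 t 8.98 q6 2.25
shift cm [  5.035   6.144 -13.002] twist -0.15
```

View pics/l2.png

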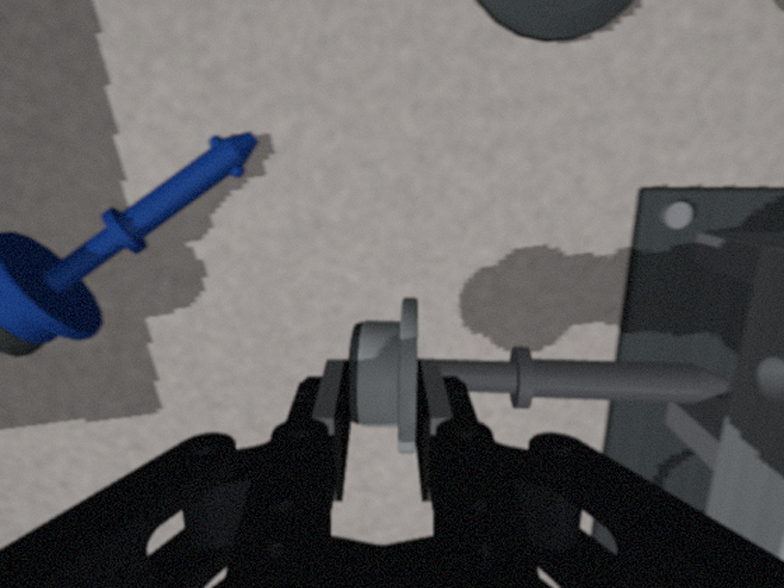

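View pics/l3.png

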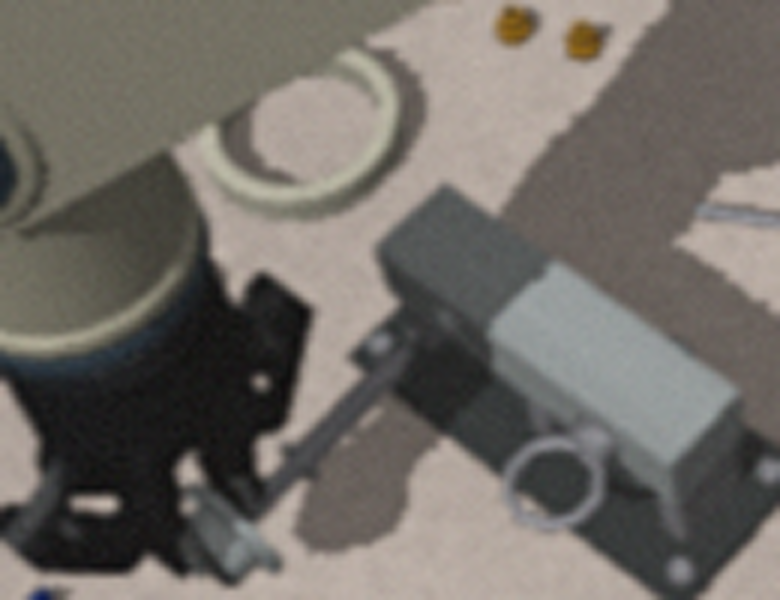

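```bash
python3 - <<'E'
from h import *
import pickle
m=pickle.load(open('l.pkl','rb')); s=camera_model('side')
f=lambda x,y:(x/1.4,y/1.4); L=lambda x,y:(130+x/6,210+y/6)
def rs(u,v):
    o,d=ray(s,u,v); return o+np.array([6,-4.5,0]),d
R=Rn.from_euler('xyz',[3.136,-.003,-1.749]).as_matrix(); T=np.array([613.6,338.4,69.5])
for n,a in dict(tip=(735,384),sh=(521,377),neck=(470,376),shankroot=(540,378)).items():
    p=onz(m,*f(*a),64); print(n,p,'tool',R.T@(p-T))
print('tip tri',tri(ray(m,*f(735,384)),rs(*L(412,345))))
print('sh tri',tri(ray(m,*f(521,377)),rs(*L(297,452))))
# shoulder dia apparent
a=onz(m,*f(521,347),64);b=onz(m,*f(521,407),64);print('sh dia',np.linalg.norm(a-b))
a=onz(m,*f(640,361),64);b=onz(m,*f(640,401),64);print('shank dia',np.linalg.norm(a-b))
E
```

```text
tip [591.9 229.9  64. ] tool [110.6   2.1   5.8]
sh [606.2 295.3  64. ] tool [43.8 -0.4  5.6]
neck [609.4 310.7  64. ] tool [28.  -0.8  5.6]
shankroot [604.8 289.5  64. ] tool [49.7 -0.1  5.6]
tip tri (array([596.9, 235.6,  72. ]), np.float64(0.9370929038283129))
sh tri (array([609.6, 296.1,  70.9]), np.float64(1.0572528313839331))
sh dia 20.372607502090297
shank dia 13.746439884088446
```

```bash
python3 - <<'E'
from h import *
im=grab_frame('wrist');cv2.imwrite('pics/m.png',im);print(sense()['eef_pos'])
cv2.imwrite('pics/m3.png',cv2.resize(im[200:330,240:540],None,fx=2.6,fy=2.6,interpolation=cv2.INTER_CUBIC))
b=cv2.GaussianBlur(im,(3,3),0).astype(int)
for c in range(320,352,4): print(c,b[250:295,c].sum(1).tolist())
E
```

```text
[613.4 338.1  69.3]
320 [478, 479, 482, 482, 473, 441, 360, 251, 179, 163, 168, 175, 180, 188, 201, 210, 216, 209, 164, 96, 42, 24, 30, 39, 42, 35, 29, 35, 51, 60, 56, 58, 54, 54, 80, 99, 102, 115, 130, 134, 133, 137, 143, 149, 150]
324 [458, 458, 464, 470, 469, 437, 358, 250, 176, 158, 167, 179, 186, 192, 199, 211, 215, 204, 161, 99, 53, 38, 37, 37, 31, 23, 27, 28, 17, 20, 43, 49, 35, 37, 45, 47, 44, 43, 43, 32, 26, 31, 31, 30, 30]
328 [475, 478, 480, 481, 474, 447, 383, 280, 194, 166, 171, 176, 181, 190, 199, 207, 217, 229, 233, 216, 172, 117, 65, 34, 35, 37, 35, 36, 42, 48, 51, 46, 36, 38, 47, 43, 40, 44, 36, 36, 39, 30, 28, 29, 27]
332 [473, 474, 474, 475, 471, 446, 378, 276, 192, 163, 167, 175, 182, 187, 197, 206, 213, 226, 243, 250, 247, 241, 222, 189, 148, 110, 83, 69, 60, 55, 51, 43, 34, 34, 37, 47, 53, 38, 23, 24, 21, 22, 32, 34, 25]
336 [475, 473, 470, 469, 469, 452, 396, 300, 206, 164, 165, 178, 185, 187, 195, 205, 211, 226, 236, 241, 247, 246, 244, 246, 242, 238, 231, 222, 234, 293, 371, 414, 416, 395, 362, 324, 281, 232, 177, 126, 86, 61, 48, 39, 27]
340 [479, 481, 480, 475, 467, 449, 397, 301, 211, 171, 165, 172, 182, 188, 196, 203, 211, 226, 239, 241, 244, 247, 247, 249, 247, 239, 230, 223, 235, 297, 387, 451, 471, 470, 467, 466, 469, 472, 474, 475, 472, 464, 452, 434, 406]
344 [463, 464, 467, 468, 467, 458, 419, 330, 225, 167, 163, 172, 179, 186, 192, 199, 212, 225, 235, 242, 242, 242, 247, 253, 250, 239, 229, 223, 234, 283, 361, 425, 455, 463, 464, 467, 469, 471, 474, 475, 473, 470, 467, 466, 465]
348 [462, 461, 461, 464, 467, 462, 426, 339, 233, 170, 160, 168, 175, 185, 195, 200, 208, 218, 230, 240, 246, 248, 245, 245, 247, 240, 232, 227, 234, 279, 357, 427, 458, 463, 466, 466, 466, 467, 467, 464, 463, 461, 459, 457, 454]
```

View pics/m3.png

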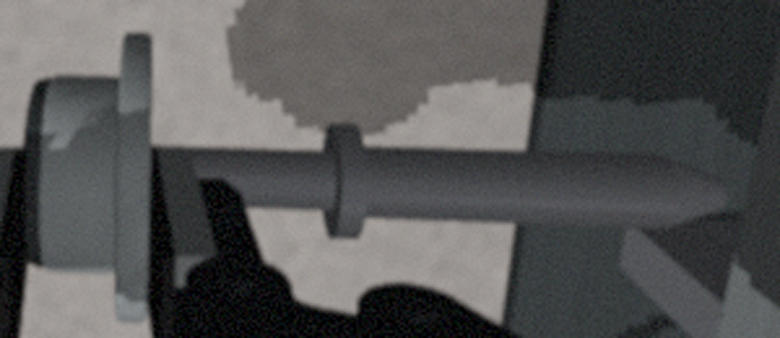

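```bash
python3 - <<'E'
from h import *
im=cv2.imread('pics/m.png')
b=cv2.GaussianBlur(im,(3,3),0).astype(float).sum(2)
def edges(c):
    col=b[240:305,c-1:c+2].mean(1); g=np.diff(col); 
    def sub(i):
        y0,y1,y2=abs(g[i-1]),abs(g[i]),abs(g[i+1]); return 240.5+i+.5*(y0-y2)/(y0-2*y1+y2+1e-9)
    i=int(np.argmin(g[10:30]))+10; j=int(np.argmax(g[28:60]))+28
    return sub(i),sub(j),abs(g[i]),abs(g[j])
for c in list(range(338,364,4))+list(range(384,500,6)):
    a=edges(c); print(c,[round(x,2) for x in a],round(a[1]-a[0],2))
E
```

```text
338 [np.float64(256.96), np.float64(279.43), np.float64(95.0), np.float64(92.67)] 22.47
342 [np.float64(257.03), np.float64(279.65), np.float64(94.67), np.float64(81.33)] 22.62
346 [np.float64(257.26), np.float64(279.72), np.float64(105.0), np.float64(77.33)] 22.46
350 [np.float64(257.37), np.float64(279.91), np.float64(110.67), np.float64(79.67)] 22.54
354 [np.float64(257.43), np.float64(280.12), np.float64(110.33), np.float64(79.67)] 22.69
358 [np.float64(257.42), np.float64(280.31), np.float64(105.67), np.float64(80.0)] 22.89
362 [np.float64(257.51), np.float64(280.35), np.float64(93.67), np.float64(73.33)] 22.84
384 [np.float64(255.99), np.float64(283.39), np.float64(95.67), np.float64(92.0)] 27.4
390 [np.float64(256.27), np.float64(283.8), np.float64(103.0), np.float64(78.67)] 27.54
396 [np.float64(256.44), np.float64(283.87), np.float64(101.33), np.float64(78.67)] 27.43
402 [np.float64(256.53), np.float64(284.22), np.float64(101.0), np.float64(76.67)] 27.69
408 [np.float64(256.66), np.float64(284.39), np.float64(96.33), np.float64(79.33)] 27.74
414 [np.float64(257.07), np.float
[... 586 characters left out ...]
56 [np.float64(257.58), np.float64(276.53), np.float64(14.67), np.float64(9.33)] 18.95
462 [np.float64(257.32), np.float64(275.59), np.float64(14.67), np.float64(12.0)] 18.27
468 [np.float64(258.22), np.float64(276.46), np.float64(15.67), np.float64(11.0)] 18.24
474 [np.float64(258.29), np.float64(272.47), np.float64(13.67), np.float64(9.33)] 14.18
480 [np.float64(258.39), np.float64(275.54), np.float64(15.0), np.float64(9.33)] 17.15
486 [np.float64(258.23), np.float64(289.31), np.float64(11.0), np.float64(21.0)] 31.07
492 [np.float64(258.95), np.float64(293.91), np.float64(11.67), np.float64(28.33)] 34.96
498 [np.float64(261.16), np.float64(299.0), np.float64(8.67), np.float64(28.33)] 37.84
```

```bash
python3 - <<'E'
from h import *
import pickle
m=pickle.load(open('l.pkl','rb'))
R=Rn.from_euler('xyz',[3.136,-.003,-1.749]).as_matrix(); T=np.array([613.6,338.4,69.5])
for dz in (0,1):
  for n,c,r,z in [('neck',350,(257.37+279.91)/2,66.5),('shank',390,270.03,69),('shank2',432,271.33,70.5),('tip',524.5,274.5,74)]:
    p=onz(m,c,r,z+dz); print(n,p,'tool',R.T@(p-T))
go([560,340,200],-1.599)
E
```

```text
neck [609.5 305.   66.5] tool [33.6 -1.9  3.1]
shank [607.1 288.9  69. ] tool [49.8 -2.4  0.6]
shank2 [604.2 272.2  70.5] tool [66.8 -2.5 -0.8]
tip [598.  236.6  74. ] tool [103.   -2.7  -4.2]
neck [610.  305.2  67.5] tool [33.4 -2.4  2.1]
shank [607.7 289.2  70. ] tool [49.5 -2.9 -0.4]
shank2 [604.8 272.6  71.5] tool [66.3 -3.  -1.8]
tip [598.7 237.2  75. ] tool [102.2  -3.2  -5.2]
tcp [613.358 338.11   69.257] rot [ 3.136 -0.003 -1.748] F [-0.472 -1.211 -0.506] op 0.214 t 9.13 q6 2.25
shift cm [  0.795   5.359 -13.042] twist -0.149
```

Emit:
arm_command:
  plan:
    - {"translation":[0,0.3,-2.5],"twist":0,"gripper":0.1}
    - {"translation":[0,0.8,-5.5],"twist":-0.03,"gripper":0.1}
    - {"translation":[0.3,1.5,-8.8],"twist":-0.06,"gripper":0.1}
    - {"translation":[1.5,2.5,-11.5],"twist":-0.1,"gripper":0.1}
    - {"translation":[4,3.5,-13],"twist":-0.15,"gripper":0.1}

```text
clock: 9.55
eef_pos: [573.9, 307.0, 203.3]
tcp_rot: [3.14, 0.001, -1.595]
contact_force: [0.3, 0.1, -1.4]
opening: 0.217
```

```bash
python3 -c "
from h import *
go([493,-45,200],-1.599)"
```

```text
tcp [573.896 306.986 203.266] rot [ 3.14   0.001 -1.595] F [ 0.308  0.131 -1.358] op 0.217 t 9.55 q6 2.08
shift cm [35.386  7.225  0.3  ] twist 0.004
```

Emit:
arm_command:
  plan:
    - {"translation":[3,0.6,0],"twist":0,"gripper":0.1}
    - {"translation":[6.5,1.3,0],"twist":0,"gripper":0.1}
    - {"translation":[10.2,2,0],"twist":0,"gripper":0.1}
    - {"translation":[13.9,2.8,0],"twist":0,"gripper":0.1}
    - {"translation":[17.6,3.6,0],"twist":0,"gripper":0.1}

```text
clock: 9.97
eef_pos: [532.6, 130.1, 203.3]
tcp_rot: [3.14, 0.001, -1.595]
contact_force: [0.5, -0.0, -1.6]
opening: 0.218
```

Emit:
arm_command:
  plan:
    - {"translation":[3.7,0.7,0],"twist":0,"gripper":0.1}
    - {"translation":[7.4,1.4,0],"twist":0,"gripper":0.1}
    - {"translation":[11.1,2.1,0],"twist":0,"gripper":0.1}
    - {"translation":[14.2,2.8,0],"twist":0,"gripper":0.1}
    - {"translation":[16.2,3.4,0],"twist":0,"gripper":0.1}

```text
clock: 10.38
eef_pos: [493.4, -34.0, 203.4]
tcp_rot: [3.14, -0.0, -1.596]
contact_force: [0.6, -0.4, -0.8]
opening: 0.22
```

```bash
python3 -c "
from h import *
go([493,-45,75],-1.599)"
```

```text
tcp [493.403 -34.029 203.426] rot [ 3.14  -0.    -1.596] F [ 0.577 -0.379 -0.784] op 0.22 t 10.38 q6 1.52
shift cm [ 1.096 -0.007 12.843] twist 0.003
```

Emit:
arm_command:
  plan:
    - {"translation":[0.4,0,3],"twist":0,"gripper":0.1}
    - {"translation":[0.8,0,6],"twist":0,"gripper":0.1}
    - {"translation":[1.1,0,9],"twist":0,"gripper":0.1}
    - {"translation":[1.1,0,12],"twist":0,"gripper":0.1}
    - {"translation":[1.1,0,13],"twist":0,"gripper":0.1}

```text
clock: 10.8
eef_pos: [490.2, -45.3, 70.3]
tcp_rot: [3.135, 0.0, -1.597]
contact_force: [-1.4, -0.1, -2.0]
opening: 0.216
```

```bash
python3 - <<'E'
from h import *
import pickle
go([493,-45,73],-1.599)
m=camera_model('wrist');im=grab_frame('wrist');pickle.dump(m,open('n.pkl','wb'));cv2.imwrite('pics/n.png',im)
cv2.imwrite('pics/n2.png',cv2.resize(im,(784,588),interpolation=cv2.INTER_CUBIC))
go([493,-45,73],-1.599)
im=grab_frame('side');cv2.imwrite('pics/n_s.png',im)
cv2.imwrite('pics/n3.png',cv2.resize(im[120:210,230:350],None,fx=6.5,fy=6.5,interpolation=cv2.INTER_CUBIC))
E
```

```text
tcp [490.222 -45.329  70.26 ] rot [ 3.135  0.    -1.597] F [-1.371 -0.122 -1.968] op 0.216 t 10.8 q6 1.5
shift cm [-0.04  -0.275 -0.276] twist 0.002
tcp [490.161 -45.126  70.153] rot [ 3.134  0.    -1.597] F [-0.755 -0.354 -4.054] op 0.218 t 10.85 q6 1.5
shift cm [-0.02  -0.281 -0.287] twist 0.002
```

View pics/n2.png

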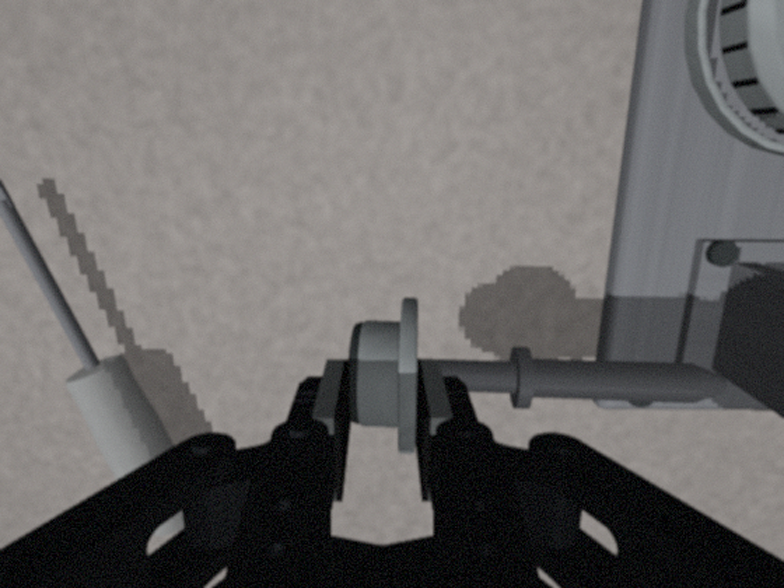

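View pics/n3.png

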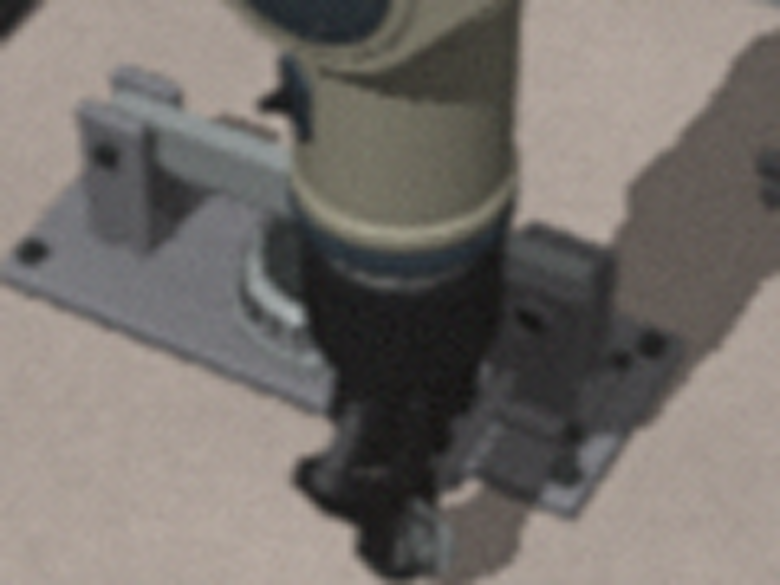

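```bash
python3 - <<'E'
from h import *
im=cv2.imread('pics/n.png')[160:310,430:560]
im=np.clip(im.astype(float)*2.2,0,255).astype(np.uint8)
cv2.imwrite('pics/n4.png',cv2.resize(im,None,fx=4,fy=4,interpolation=cv2.INTER_CUBIC))
im=cv2.imread('pics/n_s.png')[150:210,280:350]
im=np.clip(im.astype(float)*1.6,0,255).astype(np.uint8)
cv2.imwrite('pics/n5.png',cv2.resize(im,None,fx=10,fy=10,interpolation=cv2.INTER_CUBIC))
E
```

```text
(no output)
```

View pics/n4.png

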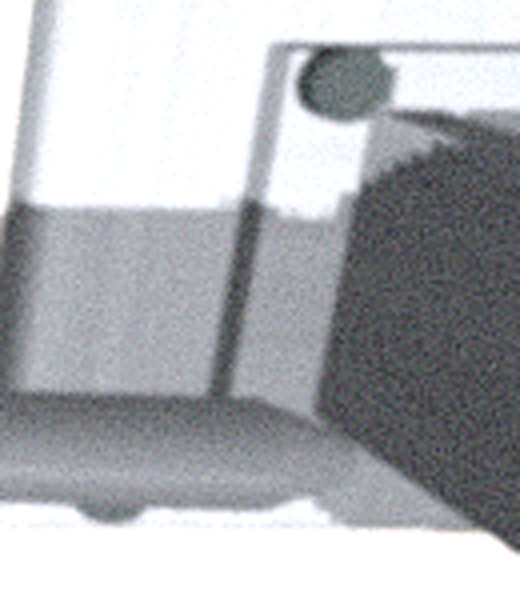

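View pics/n5.png

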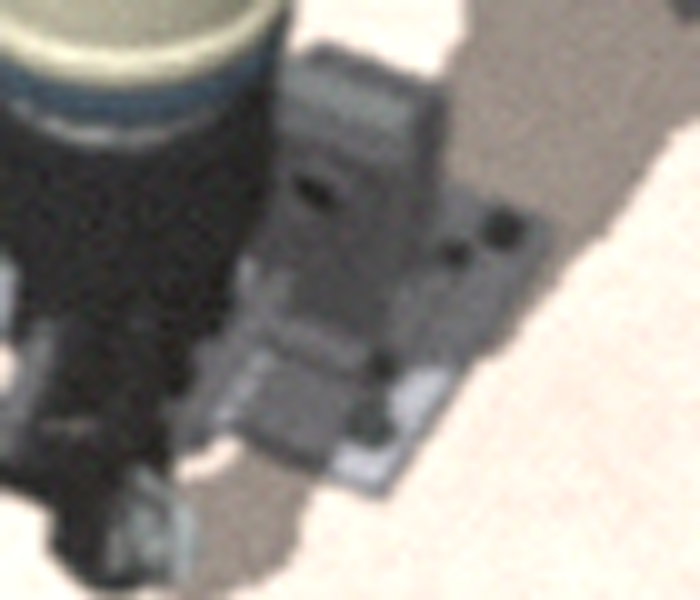

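```bash
python3 - <<'E'
from h import *
import pickle
m=pickle.load(open('n.pkl','rb'))
f=lambda x,y:(430+x/4-.4,160+y/4-.4)
for z in (12,16,20):
    a=onz(m,*f(322,410),z);b=onz(m,*f(375,120),z);print(z,a,b,np.linalg.norm(a-b),(a+b)/2)
# base edge z12
print('base left edge',onz(m,*f(20,200),12),onz(m,*f(40,20),12),'near end',onz(m,*f(200,524),12),onz(m,*f(60,524),12))
# vertical near edge: plane x const: ray pts
for p in [(322,410),(420,480),(500,533)]:
    o,d=ray(m,*f(*p)); 
    for xx in (468,470,472): t=(xx-o[0])/d[0]; print(p,xx,o+d*t)
# pin
R=Rn.from_euler('xyz',[3.135,0,-1.597]).as_matrix();T=np.array([490.2,-45.3,70.2])
for z in (72,74,76): p=onz(m,*f(355,453),z); print('tip',p,R.T@(p-T))
E
```

```text
12 [ 466.4 -184.    12. ] [ 509.8 -184.6   12. ] 43.419825156725864 [ 488.1 -184.3   12. ]
16 [ 468.3 -181.2   16. ] [ 510.9 -181.9   16. ] 42.556044184799916 [ 489.6 -181.6   16. ]
20 [ 470.2 -178.5   20. ] [ 511.9 -179.1   20. ] 41.69226321287403 [ 491.  -178.8   20. ]
base left edge [ 499.6 -136.8   12. ] [ 524.9 -137.1   12. ] near end [ 448.3 -168.6   12. ] [ 448.8 -147.7   12. ]
(322, 410) 468 [ 468.  -181.7   15.3]
(322, 410) 470 [ 470.  -178.8   19.6]
(322, 410) 472 [ 472.  -175.9   23.8]
(420, 480) 468 [ 468.  -181.2   37.1]
(420, 480) 470 [ 470.  -178.3   40.8]
(420, 480) 472 [ 472.  -175.5   44.6]
(500, 533) 468 [ 468.  -181.5   50.9]
(500, 533) 470 [ 470.  -178.7   54.4]
(500, 533) 472 [ 472.  -175.8   57.9]
tip [ 489.8 -147.5   72. ] [102.2  -2.2  -1.8]
tip [ 490.8 -146.1   74. ] [100.7  -3.2  -3.8]
tip [ 491.8 -144.6   76. ] [99.3 -4.1 -5.8]
```

Emit:
arm_command:
  plan:
    - {"translation":[0.2,-0.07,-0.2],"twist":0,"gripper":0.1}
    - {"translation":[0.8,-0.07,-0.35],"twist":0,"gripper":0.1}
    - {"translation":[1.4,-0.07,-0.35],"twist":0,"gripper":0.1}
    - {"translation":[2,-0.07,-0.35],"twist":0,"gripper":0.1}
    - {"translation":[2.4,-0.07,-0.35],"twist":0,"gripper":0.1}

```text
clock: 11.32
eef_pos: [492.0, -70.0, 76.6]
tcp_rot: [3.138, -0.0, -1.597]
contact_force: [-0.4, 0.0, -0.6]
opening: 0.219
```

```bash
python3 - <<'E'
from h import *
import pickle
go([490,-85,73.5],-1.599)
m=camera_model('wrist');im=grab_frame('wrist');pickle.dump(m,open('o.pkl','wb'));cv2.imwrite('pics/o.png',im)
im=im[180:330,360:560]
im=np.clip(im.astype(float)*2.2,0,255).astype(np.uint8)
cv2.imwrite('pics/o4.png',cv2.resize(im,None,fx=4,fy=4,interpolation=cv2.INTER_CUBIC))
im=grab_frame('side')[150:210,280:350]
im=np.clip(im.astype(float)*1.8,0,255).astype(np.uint8)
cv2.imwrite('pics/o5.png',cv2.resize(im,None,fx=10,fy=10,interpolation=cv2.INTER_CUBIC))
go([490,-85,73.5],-1.599)
E
```

```text
tcp [492.049 -70.034  76.579] rot [ 3.138 -0.    -1.597] F [-0.399  0.036 -0.585] op 0.219 t 11.32 q6 1.45
shift cm [1.501 0.165 0.309] twist 0.002
tcp [491.654 -69.925  76.092] rot [ 3.137 -0.    -1.598] F [-0.515 -0.008 -0.302] op 0.222 t 11.42 q6 1.45
shift cm [1.511 0.124 0.26 ] twist 0.001
```

View pics/o4.png

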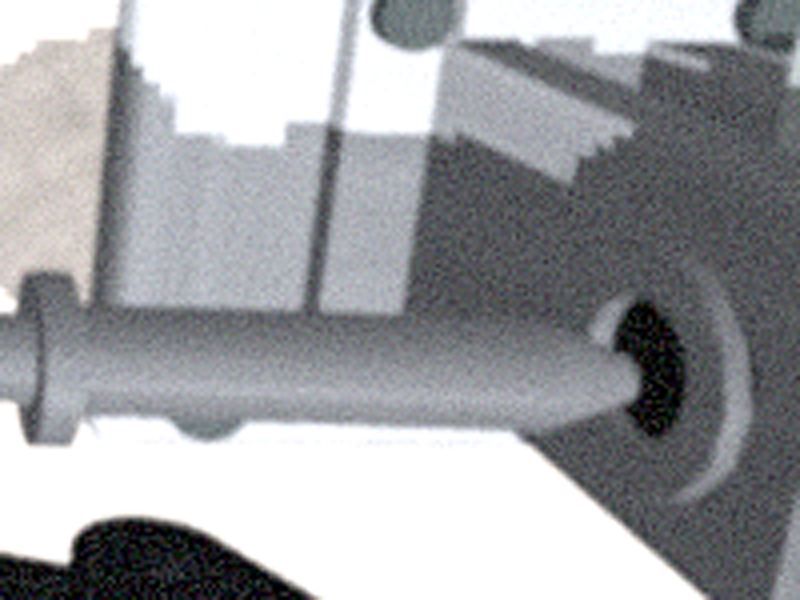

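View pics/o5.png

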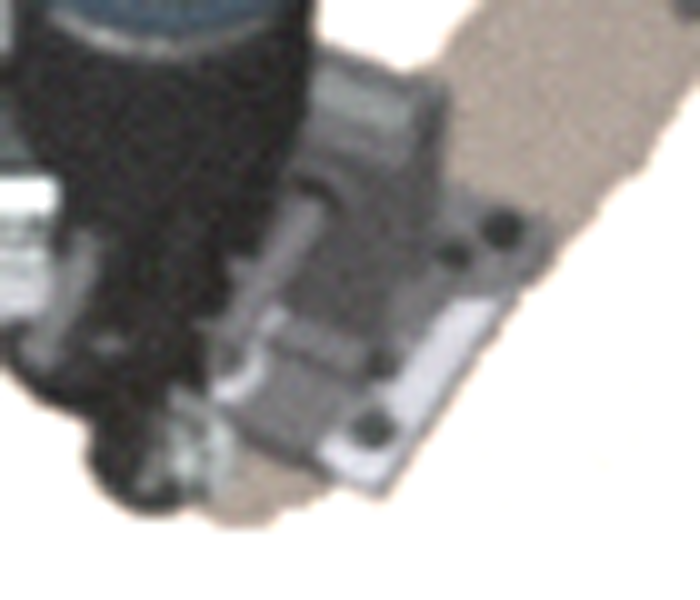

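```bash
python3 - <<'E'
from h import *
import pickle
m=pickle.load(open('o.pkl','rb'))
f=lambda x,y:(360+x/4-.4,180+y/4-.4)
def ony(u,v,y): 
    o,d=ray(m,u,v); return o+d*(y-o[1])/d[1]
for y in (-174,-175.6,-178,-181.6):
  print('hole c',ony(*f(650,370),y),'L',ony(*f(612,368),y),'R',ony(*f(687,375),y),'top',ony(*f(645,300),y),'bot',ony(*f(655,438),y))
  print('  washer right outer',ony(*f(750,390),y))
R=Rn.from_euler('xyz',[3.138,0,-1.597]).as_matrix();T=np.array([492.05,-70.03,76.58])
for z in (78,79,80,81): p=onz(m,*f(640,381),z); print('tip',p,R.T@(p-T))
for z in (75,76,77,78): p=onz(m,*f(300,366.5),z); print('shank',p,R.T@(p-T))
E
```

```text
hole c [ 491.7 -174.    77.8] L [ 489.1 -174.    72.1] R [ 493.7 -174.    83.1] top [ 498.4 -174.    75.3] bot [ 485.1 -174.    80.3]
  washer right outer [ 496.1 -174.    91.4]
hole c [ 490.5 -175.6   75.6] L [ 488.  -175.6   69.8] R [ 492.6 -175.6   81. ] top [ 497.4 -175.6   73.1] bot [ 483.9 -175.6   78.1]
  washer right outer [ 495.1 -175.6   89.4]
hole c [ 488.9 -178.    72.3] L [ 486.2 -178.    66.3] R [ 490.9 -178.    77.7] top [ 495.9 -178.    69.7] bot [ 482.1 -178.    74.8]
  washer right outer [ 493.5 -178.    86.4]
hole c [ 486.3 -181.6   67.2] L [ 483.6 -181.6   61.1] R [ 488.5 -181.6   72.9] top [ 493.6 -181.6   64.5] bot [ 479.4 -181.6   69.9]
  washer right outer [ 491.2 -181.6   81.8]
tip [ 490.5 -173.1   78. ] [103.   -1.1  -1.4]
tip [ 491.  -172.3   79. ] [102.3  -1.6  -2.4]
tip [ 491.5 -171.6   80. ] [101.6  -2.1  -3.4]
tip [ 492.  -170.9   81. ] [100.9  -2.6  -4.4]
shank [ 491.6 -139.    75. ] [69.  -1.4  1.6]
shank [ 492.1 -138.6   76. ] [68.5 -1.8  0.6]
shank [ 492.6 -138.1   77. ] [68.1 -2.3 -0.4]
shank [ 493.1 -137.7   78. ] [67.6 -2.8 -1.4]
```

Emit:
arm_command:
  plan:
    - {"translation":[0,0.05,0.25],"twist":0,"gripper":0.1}
    - {"translation":[0.1,0.05,0.25],"twist":0,"gripper":0.1}
    - {"translation":[0.4,0.05,0.25],"twist":0,"gripper":0.1}
    - {"translation":[0.7,0.05,0.25],"twist":0,"gripper":0.1}
    - {"translation":[0.9,0.05,0.25],"twist":0,"gripper":0.1}

```text
clock: 11.83
eef_pos: [491.0, -79.0, 73.6]
tcp_rot: [3.137, 0.0, -1.597]
contact_force: [0.0, 2.0, 0.6]
opening: 0.216
```

```bash
python3 - <<'E'
from h import *
import pickle
go([490,-85,73.5],-1.599)
m=camera_model('wrist');im=grab_frame('wrist');pickle.dump(m,open('p.pkl','wb'));cv2.imwrite('pics/p.png',im)
im=im[180:330,360:560]
im=np.clip(im.astype(float)*2.2,0,255).astype(np.uint8)
cv2.imwrite('pics/p4.png',cv2.resize(im,None,fx=4,fy=4,interpolation=cv2.INTER_CUBIC))
E
```

```text
tcp [490.992 -79.031  73.603] rot [ 3.137  0.    -1.597] F [0.046 1.969 0.609] op 0.216 t 11.83 q6 1.44
shift cm [0.599 0.083 0.011] twist 0.002
```

View pics/p4.png

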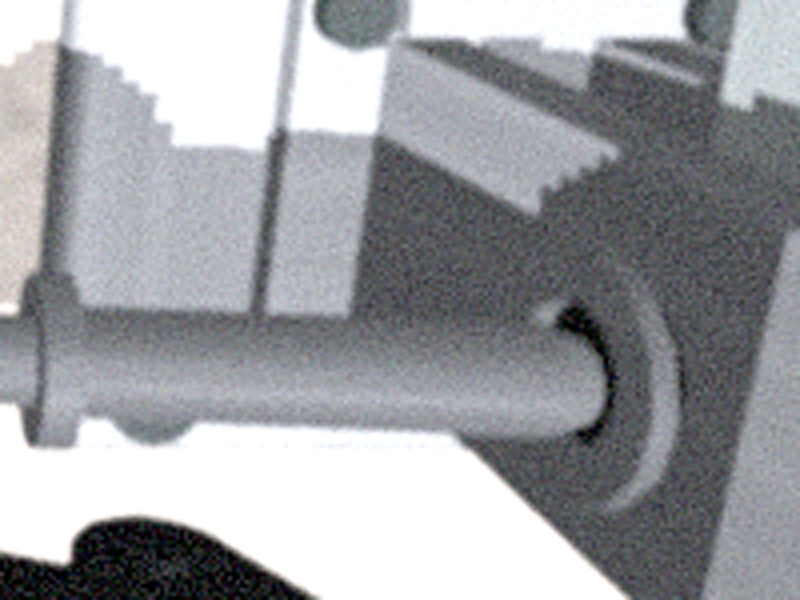

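Emit:
arm_command:
  plan:
    - {"translation":[0.2,0,0],"twist":0,"gripper":0.1}
    - {"translation":[0.4,0,-0.05],"twist":0,"gripper":0.1}
    - {"translation":[0.6,0,-0.1],"twist":0,"gripper":0.1}
    - {"translation":[0.8,0,-0.15],"twist":0,"gripper":0.1}
    - {"translation":[1,0,-0.15],"twist":0,"gripper":0.1}

```text
clock: 12.3
eef_pos: [491.3, -89.6, 75.4]
tcp_rot: [3.138, -0.0, -1.597]
contact_force: [1.9, 1.6, 1.3]
opening: 0.217
```

Emit:
arm_command:
  plan:
    - {"translation":[0.2,0,0],"twist":0,"gripper":0.1}
    - {"translation":[0.4,0,-0.05],"twist":0,"gripper":0.1}
    - {"translation":[0.6,0,-0.1],"twist":0,"gripper":0.1}
    - {"translation":[0.8,0,-0.1],"twist":0,"gripper":0.1}
    - {"translation":[0.9,0,-0.1],"twist":0,"gripper":0.1}

```text
clock: 12.72
eef_pos: [491.3, -98.8, 76.6]
tcp_rot: [3.139, -0.0, -1.597]
contact_force: [1.8, 1.2, 1.5]
opening: 0.22
```

Emit:
arm_command:
  plan:
    - {"translation":[0.2,0,0],"twist":0,"gripper":0.1}
    - {"translation":[0.4,0,-0.05],"twist":0,"gripper":0.1}
    - {"translation":[0.6,0,-0.1],"twist":0,"gripper":0.1}
    - {"translation":[0.8,0,-0.1],"twist":0,"gripper":0.1}
    - {"translation":[0.9,0,-0.1],"twist":0,"gripper":0.1}

```text
clock: 13.13
eef_pos: [491.1, -108.2, 77.6]
tcp_rot: [3.139, -0.001, -1.597]
contact_force: [1.9, 2.6, 1.7]
opening: 0.216
```

```bash
python3 - <<'E'
from h import *
import pickle
go([490,-85,80.5],-1.599)
m=camera_model('wrist');im=grab_frame('wrist');pickle.dump(m,open('q.pkl','wb'));cv2.imwrite('pics/q.png',im)
im=im[180:330,330:530]
im=np.clip(im.astype(float)*2.2,0,255).astype(np.uint8)
cv2.imwrite('pics/q4.png',cv2.resize(im,None,fx=4,fy=4,interpolation=cv2.INTER_CUBIC))
E
```

```text
tcp [ 491.139 -108.157   77.626] rot [ 3.139 -0.001 -1.597] F [1.873 2.626 1.654] op 0.216 t 13.13 q6 1.38
shift cm [-2.312  0.176 -0.288] twist 0.002
```

View pics/q4.png

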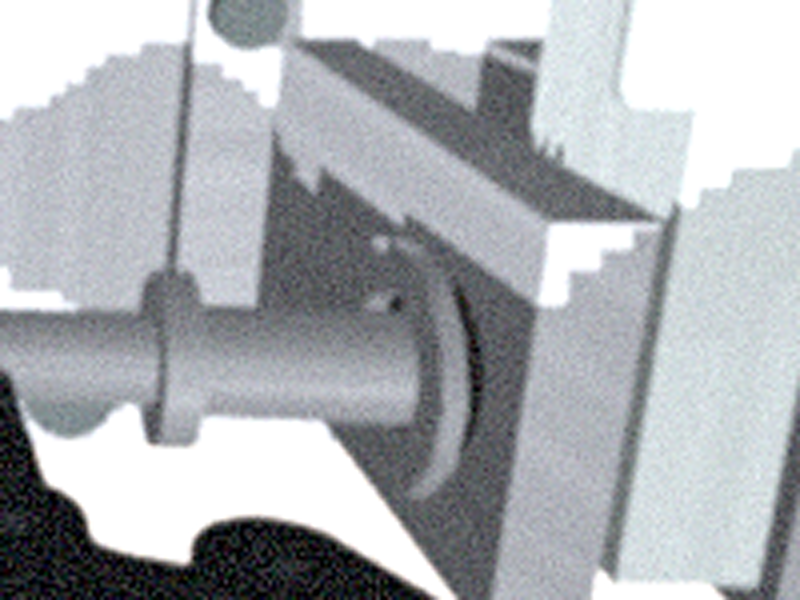

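The shank is through the washer hole and the forces are low. I keep pushing while raising the TCP to level the pin.

Emit:
arm_command:
  plan:
    - {"translation":[0.15,-0.02,-0.05],"twist":0,"gripper":0.1}
    - {"translation":[0.3,-0.04,-0.1],"twist":0,"gripper":0.1}
    - {"translation":[0.5,-0.05,-0.12],"twist":0,"gripper":0.1}
    - {"translation":[0.7,-0.05,-0.15],"twist":0,"gripper":0.1}
    - {"translation":[0.8,-0.05,-0.15],"twist":0,"gripper":0.1}

```text
clock: 13.6
eef_pos: [491.2, -116.3, 79.0]
tcp_rot: [3.138, -0.0, -1.598]
contact_force: [0.8, 3.4, -1.7]
opening: 0.216
```

Emit:
arm_command:
  plan:
    - {"translation":[0.15,0,0],"twist":0,"gripper":0.1}
    - {"translation":[0.3,0,-0.05],"twist":0,"gripper":0.1}
    - {"translation":[0.5,0,-0.05],"twist":0,"gripper":0.1}
    - {"translation":[0.7,0,-0.05],"twist":0,"gripper":0.1}
    - {"translation":[0.8,0,-0.05],"twist":0,"gripper":0.1}

```text
clock: 14.02
eef_pos: [490.9, -124.5, 79.4]
tcp_rot: [3.138, -0.0, -1.598]
contact_force: [1.3, 2.6, -1.5]
opening: 0.222
```

Emit:
arm_command:
  plan:
    - {"translation":[0.1,0,0],"twist":0,"gripper":0.1}
    - {"translation":[0.2,0,-0.02],"twist":0,"gripper":0.1}
    - {"translation":[0.3,0,-0.04],"twist":0,"gripper":0.1}
    - {"translation":[0.4,0,-0.04],"twist":0,"gripper":0.1}
    - {"translation":[0.5,0,-0.04],"twist":0,"gripper":0.1}

```text
clock: 14.43
eef_pos: [490.7, -128.5, 79.8]
tcp_rot: [3.138, 0.002, -1.599]
contact_force: [2.3, 11.8, -0.4]
opening: 0.214
```

```bash
python3 - <<'E'
from h import *
import pickle
go([490,-134.6,80.5],-1.599)
im=grab_frame('wrist');cv2.imwrite('pics/r.png',im)
im=im[180:330,330:530]
im=np.clip(im.astype(float)*2.2,0,255).astype(np.uint8)
cv2.imwrite('pics/r4.png',cv2.resize(im,None,fx=4,fy=4,interpolation=cv2.INTER_CUBIC))
E
```

```text
tcp [ 490.67  -128.544   79.781] rot [ 3.138  0.002 -1.599] F [ 2.282 11.757 -0.355] op 0.214 t 14.43 q6 1.34
shift cm [ 0.607  0.05  -0.073] twist 0.0
```

View pics/r4.png

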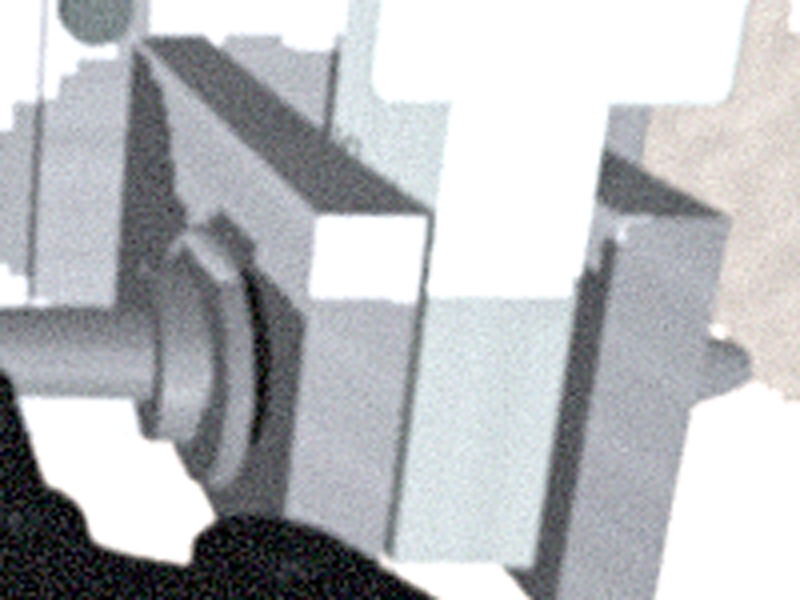

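The shoulder is now on the washer (11.8 N) and the tip shows past the far cheek at (730,368). The washer gap at (262,370) is still open, so I push in small steps.

Emit:
arm_command:
  plan:
    - {"translation":[0.1,0,0],"twist":0,"gripper":0.1}
    - {"translation":[0.15,0,0],"twist":0,"gripper":0.1}
    - {"translation":[0.2,0,0],"twist":0,"gripper":0.1}
    - {"translation":[0.25,0,0],"twist":0,"gripper":0.1}
    - {"translation":[0.25,0,0],"twist":0,"gripper":0.1}

```text
clock: 14.9
eef_pos: [490.6, -129.7, 79.8]
tcp_rot: [3.138, 0.004, -1.6]
contact_force: [3.0, 13.2, -0.3]
opening: 0.216
```

Emit:
arm_command:
  plan:
    - {"translation":[0.15,0,0],"twist":0,"gripper":0.1}
    - {"translation":[0.2,0,0],"twist":0,"gripper":0.1}
    - {"translation":[0.25,0,0],"twist":0,"gripper":0.1}
    - {"translation":[0.3,0,0],"twist":0,"gripper":0.1}
    - {"translation":[0.3,0,0],"twist":0,"gripper":0.1}

```text
clock: 15.32
eef_pos: [490.6, -131.1, 79.9]
tcp_rot: [3.138, 0.006, -1.601]
contact_force: [3.2, 15.0, 0.5]
opening: 0.221
```

```bash
python3 - <<'E'
from h import *
go([490,-134.6,80.5],-1.599)
im=grab_frame('wrist')
im=im[180:330,330:530]
im=np.clip(im.astype(float)*2.2,0,255).astype(np.uint8)
cv2.imwrite('pics/s4.png',cv2.resize(im,None,fx=4,fy=4,interpolation=cv2.INTER_CUBIC))
E
```

```text
tcp [ 490.593 -131.1     79.891] rot [ 3.138  0.006 -1.601] F [ 3.199 14.979  0.549] op 0.221 t 15.32 q6 1.33
shift cm [ 0.351  0.049 -0.063] twist -0.002
```

View pics/s4.png

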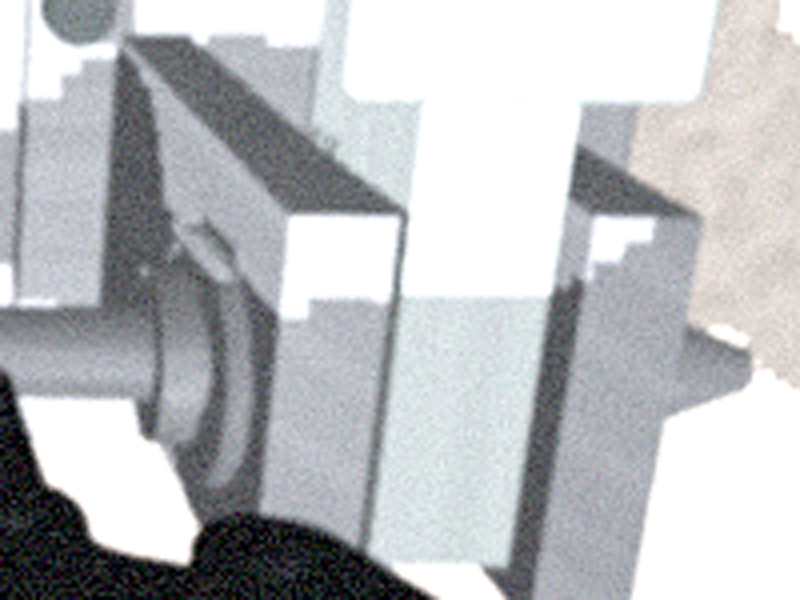

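Emit:
arm_command:
  plan:
    - {"translation":[0.2,0,0],"twist":0,"gripper":0.1}
    - {"translation":[0.25,0,0],"twist":0,"gripper":0.1}
    - {"translation":[0.3,0,0],"twist":0,"gripper":0.1}
    - {"translation":[0.3,0,0],"twist":0,"gripper":0.1}
    - {"translation":[0.3,0,0],"twist":0,"gripper":0.1}

```text
clock: 15.78
eef_pos: [490.5, -131.6, 79.9]
tcp_rot: [3.137, 0.01, -1.602]
contact_force: [2.8, 19.8, 1.7]
opening: 0.216
```

```bash
python3 - <<'E'
from h import *
go([490,-134.6,80.5],-1.599)
im=grab_frame('wrist');cv2.imwrite('pics/t.png',im)
im=im[180:330,330:530]
im=np.clip(im.astype(float)*2.2,0,255).astype(np.uint8)
cv2.imwrite('pics/t4.png',cv2.resize(im,None,fx=4,fy=4,interpolation=cv2.INTER_CUBIC))
print(sense()['contact_force'])
E
```

```text
tcp [ 490.534 -131.649   79.923] rot [ 3.137  0.01  -1.602] F [ 2.845 19.797  1.711] op 0.216 t 15.78 q6 1.32
shift cm [ 0.296  0.044 -0.061] twist -0.003
[ 3.255 20.336  2.631]
```

View pics/t4.png

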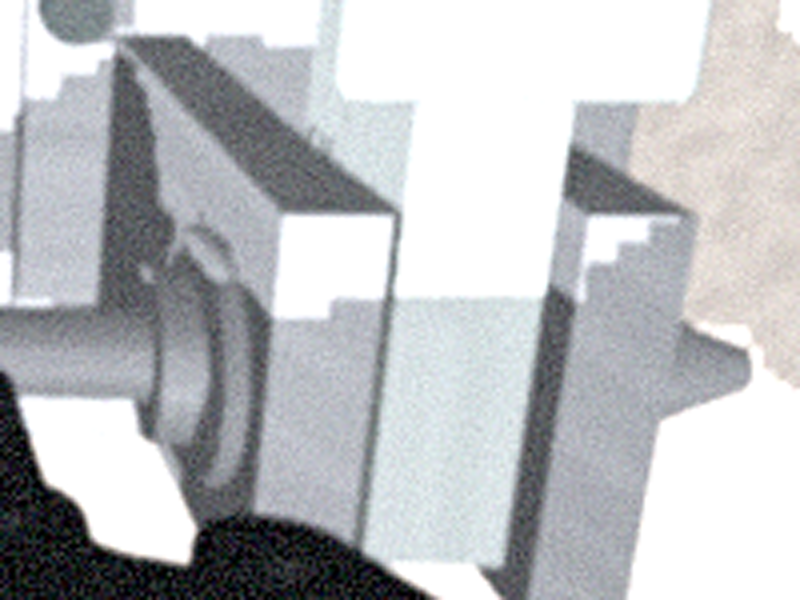

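The washer gap has closed and the force has stiffened to 20 N, so the washer is pressed solid with the button still in. I open the fingers gradually while keeping the push on.

Emit:
arm_command:
  plan:
    - {"translation":[0.28,0,0],"twist":0,"gripper":0.22}
    - {"translation":[0.28,0,0],"twist":0,"gripper":0.25}
    - {"translation":[0.28,0,0],"twist":0,"gripper":0.28}
    - {"translation":[0.28,0,0],"twist":0,"gripper":0.31}
    - {"translation":[0.28,0,0],"twist":0,"gripper":0.34}

```text
clock: 16.25
eef_pos: [489.9, -132.4, 79.9]
tcp_rot: [3.136, 0.013, -1.603]
contact_force: [1.3, 16.8, 2.2]
opening: 0.341
```

Emit:
arm_command:
  plan:
    - {"translation":[0.1,0,0],"twist":0,"gripper":0.36}
    - {"translation":[0.1,0,0],"twist":0,"gripper":0.38}
    - {"translation":[0,0,0],"twist":0,"gripper":0.4}
    - {"translation":[0,0,0],"twist":0,"gripper":0.43}
    - {"translation":[0,0,0],"twist":0,"gripper":0.46}

```text
clock: 16.67
eef_pos: [489.8, -132.5, 80.0]
tcp_rot: [3.136, 0.013, -1.603]
contact_force: [-0.5, 0.2, 0.3]
opening: 0.462
```

```bash
python3 - <<'E'
from h import *
go([490,-131,80.5],-1.599)
im=grab_frame('wrist');cv2.imwrite('pics/u.png',im)
im=np.clip(im.astype(float)*1.8,0,255).astype(np.uint8)
cv2.imwrite('pics/u2.png',cv2.resize(im,(784,588),interpolation=cv2.INTER_CUBIC))
E
```

```text
tcp [ 489.761 -132.546   80.025] rot [ 3.136  0.013 -1.603] F [-0.483  0.206  0.314] op 0.462 t 16.67 q6 1.32
shift cm [-0.156 -0.019 -0.046] twist -0.004
```

View pics/u2.png

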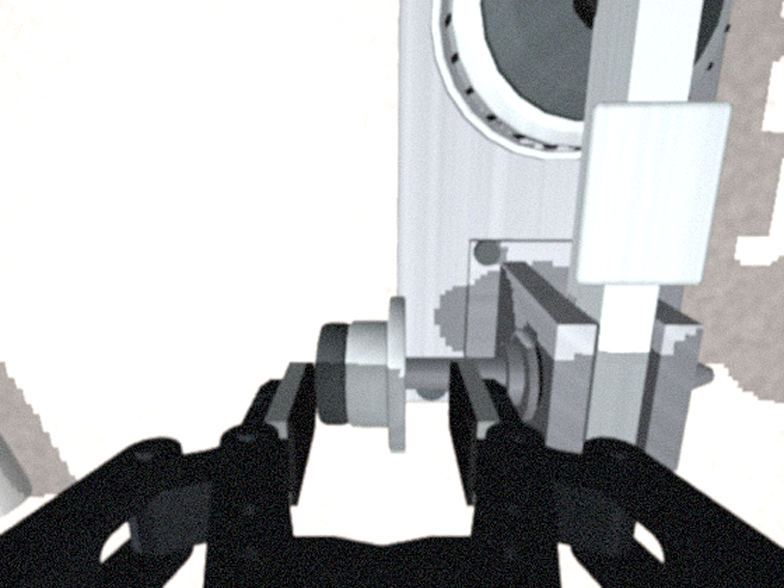

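The button is out (dark band at 317–347), the pin has stayed in and there is no contact force. I centre the fingers and lift away.

Emit:
arm_command:
  plan:
    - {"translation":[-0.2,0,0],"twist":0,"gripper":0.47}
    - {"translation":[-0.3,0,-0.1],"twist":0,"gripper":0.48}
    - {"translation":[-0.3,0,-1],"twist":0,"gripper":0.48}
    - {"translation":[-0.3,0,-2],"twist":0,"gripper":0.48}
    - {"translation":[-0.3,0,-3.5],"twist":0,"gripper":0.48}

```text
clock: 17.13
eef_pos: [489.7, -130.2, 115.6]
tcp_rot: [3.135, 0.013, -1.603]
contact_force: [0.0, 0.4, 0.4]
opening: 0.483
```

Emit:
arm_command:
  plan:
    - {"translation":[0,0,-2.5],"twist":0,"gripper":0.48}
    - {"translation":[0,0,-5],"twist":0,"gripper":0.48}
    - {"translation":[-2,0,-8],"twist":0,"gripper":0.48}
    - {"translation":[-5,0,-11],"twist":0,"gripper":0.48}
    - {"translation":[-8,0,-12],"twist":0,"gripper":0.48}

```text
clock: 17.55
eef_pos: [494.9, -51.9, 241.9]
tcp_rot: [3.141, 0.012, -1.605]
contact_force: [0.4, -1.1, -0.0]
opening: 0.482
```

Emit:
arm_command:
  plan:
    - {"translation":[-4,0,-1],"twist":0,"gripper":0.48}
    - {"translation":[-8,0,-2],"twist":0,"gripper":0.48}
    - {"translation":[-11,0,-3],"twist":0,"gripper":0.48}
    - {"translation":[-13,0,-3],"twist":0,"gripper":0.48}
    - {"translation":[-13,0,-3],"twist":0,"gripper":0.48}

```text
clock: 17.97
eef_pos: [499.7, 81.0, 275.6]
tcp_rot: [-3.139, 0.014, -1.602]
contact_force: [-0.3, -0.2, -1.0]
opening: 0.48
```

```bash
python3 - <<'E'
from h import *
import pickle
go([490,-131,80.5],-1.599)
m=camera_model('wrist');pickle.dump(m,open('v.pkl','wb'));w=grab_frame('wrist');s=grab_frame('side');t=grab_frame('top')
cv2.imwrite('pics/v.png',w);cv2.imwrite('pics/v_s.png',s);cv2.imwrite('pics/v_t.png',t)
cv2.imwrite('pics/v2.png',cv2.resize(w,(784,588),interpolation=cv2.INTER_CUBIC))
cv2.imwrite('pics/v3.png',cv2.resize(s[110:210,220:350],None,fx=6,fy=6,interpolation=cv2.INTER_CUBIC))
cv2.imwrite('pics/v4.png',cv2.resize(t[130:260,170:390],None,fx=3.6,fy=3.6,interpolation=cv2.INTER_CUBIC))
E
```

```text
tcp [499.739  80.967 275.609] rot [-3.139  0.014 -1.602] F [-0.341 -0.192 -1.03 ] op 0.48 t 17.97 q6 1.75
shift cm [21.484  0.366 19.215] twist -0.003
```

View pics/v2.png

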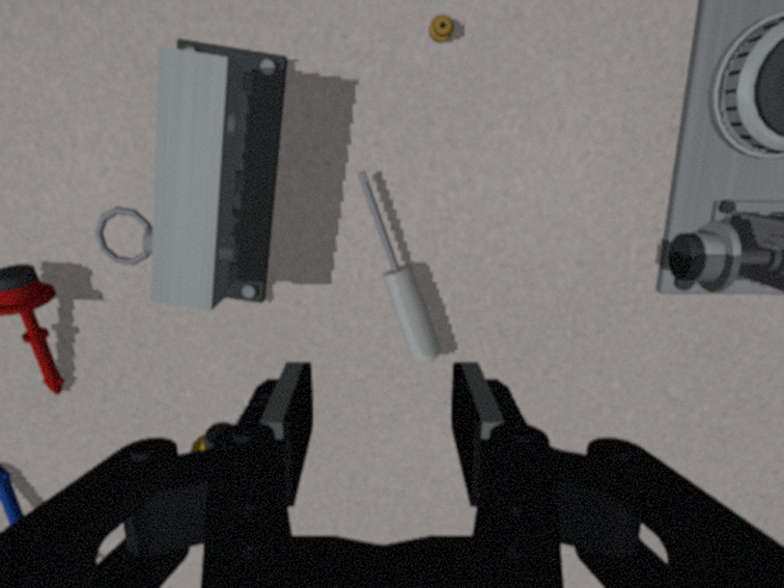

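View pics/v3.png

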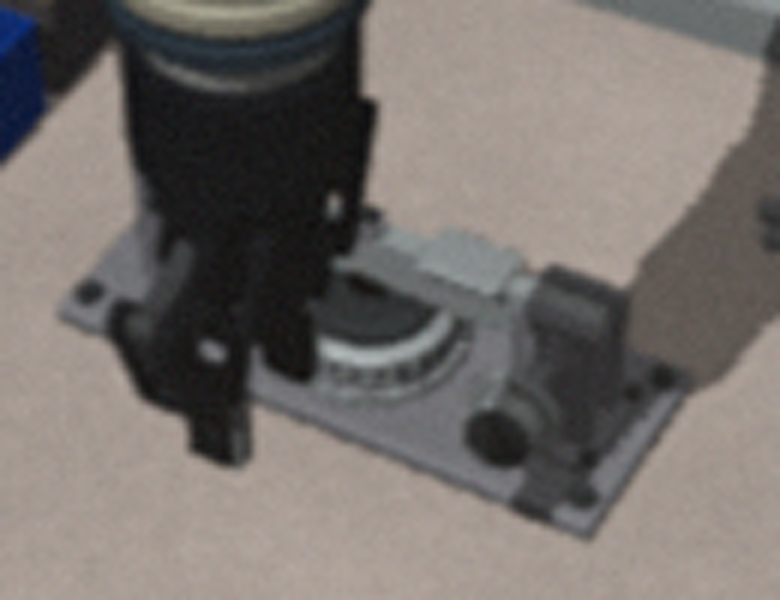

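View pics/v4.png

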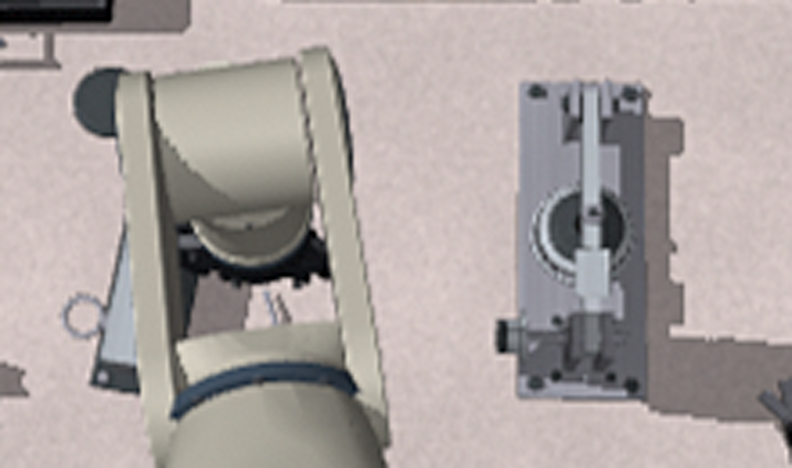

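```bash
python3 - <<'E'
from h import *
t=camera_model('top')
print('button end',onz(t,170+498/3.6,130+336/3.6,75))
s=sense();print(s['contact_force'],s['eef_pos'],s['clock'])
job.sign_off()
E
```

```text
button end [ 490.5 -115.7   75. ]
[-0.5 -0.2 -1. ] [499.1  77.3 274. ] 18.1167
the job is handed in; nothing more can be done
```

The burner is clamped: the bar is down in its fork and the quick-release pin is through fork and bar with its button out. I handed the job in at 18.1 s; sign-off gives no verdict.

**What I did**
- **Bar:** I pressed it level with the shut fingers, with about 8 N on the press plate.
- **Pin:** I took the grey button pin from the holder with its button held in and pushed it home. The force rose to about 20 N, where it stiffened and the gap behind the washer closed.
- **Release:** I kept pushing while the fingers opened, so the button came out before I let go, then lifted the hand clear.

**Last checks**
- **Button:** it was fully out just before I lifted away. Its band measured about 9 to 10 mm, against 9 mm out and 3 mm pressed.
- **Pin position:** the button's end is at y ≈ −115.7 mm. Taking the fork mouth at −178.6 mm, the shoulder sits about 3 mm outside it. The limit is 4 mm, and the camera calibration is only good to about 2 mm.
- **Rest of the bench:** the burner is in its seat and the ring pin is still parked. I saw nothing knocked about, though the arm hid part of the bench in the last views.

**What did not go as expected**
- The pin sat about 0.1 rad nose-up in the grip, so I levelled it by raising the hand as it went in.
- The side camera read about 6 mm off in x and 4.5 mm off in y from the other two, so I relied on the wrist camera for the fit.
- I could not measure the clamping force on the burner or see the locking balls directly.

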